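Load two tea tins into a sloped, sprung labelling jig

TASK

Load the leaning labelling jig for the next label run: the tin with the yellow dot goes into the station with the yellow keeper, the tin with the blue dot into the one with the blue keeper. Set each tin's bottom on its sprung foot, press it down along the slope just far enough to pass its lid under the keeper, lay it back until it rests on both padded rails, and let the spring lift it home against the keeper. Work gently, without leaning hard on the jig, and leave the plain tins, the label roll and the date stamp where they stand.

Things in the scene. Friction and masses are not known exactly. Their poses are not given: they have to be found in the camera images.
- tin_yellow: White round tea tin with a yellow dot (32 mm) on the lid and a yellow strip on its side, loose, about 0.2 kg, upright at the start. Origin at the centre of its underside, z up its axis. 138 high: body 65 diameter up to z = 109, press-on lid 69 diameter above. Grip it high, on the lid: this keeps the gripper's body clear of the keeper.
- tin_blue: White round tea tin with a blue dot (32 mm) on the lid and a blue strip on its side, loose, about 0.2 kg, upright at the start. Origin at the centre of its underside, z up its axis. 138 high: body 65 diameter up to z = 109, press-on lid 69 diameter above. Grip it high, on the lid: this keeps the gripper's body clear of the keeper.
- label_jig: Two-station labelling jig, fixed: grey base 200 x 300 x 14, side cheeks up to 114 high, and a leaning aluminium bed (276 wide, 178 long) on a tilt axis 34 above the table. Origin on the table under that axis; x away from the robot, y to the left (yellow) station, stations 140 apart. The bed is clamped at a different angle each time; the seat points carry its pose.
- seat_yellow (a point): Yellow (left) station: nominal underside centre of the seated tin. z: up the bed, along the tin's axis, 24 to 36 degrees from vertical, top leaning away from the robot; x: into the bed plate (face at x = +41); y: across. Two padded rails, 14 wide, z = 33 to 107, touch the body 42 degrees either side of +x; their depth is set by hand, so the tin meets them at x = -4 to +4: feel for it.
- seat_blue (a point): Blue (right) station: nominal underside centre of the seated tin. z: up the bed, along the tin's axis, 24 to 36 degrees from vertical, top leaning away from the robot; x: into the bed plate (face at x = +41); y: across. Two padded rails, 14 wide, z = 33 to 107, touch the body 42 degrees either side of +x; their depth is set by hand, so the tin meets them at x = -4 to +4: feel for it.
- foot_yellow (a joint): Travel down the slope of the yellow station's sprung foot, m: 0 free, 0.022 at its stop, about 0.008 under a properly held tin. It yields from 5 N and takes 10.5 N at the stop. A slippery white flat plate 46 wide, from x = -9 to +33 mm in the seat's frame, its top face at z = +8 mm when free.
- foot_blue (a joint): Travel down the slope of the blue station's sprung foot, m: 0 free, 0.022 at its stop, about 0.008 under a properly held tin. It yields from 5 N and takes 10.5 N at the stop. A slippery white flat plate 46 wide, from x = -9 to +33 mm in the seat's frame, its top face at z = +8 mm when free.
- plain_tin_1: Plain white tea tin without sticker, 69 diameter, 138 high, loose, standing upright; a bystander. Origin at the centre of its underside.
- plain_tin_2: Plain white tea tin without sticker, 69 diameter, 138 high, loose, standing upright; a bystander. Origin at the centre of its underside.
- plain_tin_3: Plain white tea tin without sticker, 69 diameter, 138 high, loose, standing upright; a bystander. Origin at the centre of its underside.
- label_roll: Roll of green labels lying flat, 74 diameter, 30 high; a bystander. Origin at the centre of its underside.
- date_stamp: Wooden hand stamp, 27 x 46 x 70 high, standing; a bystander. Origin at the centre of its underside.
- keeper_yellow (a point): Middle of the lower front edge of the yellow keeper, a yellow metal tongue 32 wide (y), 4 thick, that juts 18.5 forward from the bed plate over the rear of the seated tin's lid (overlap 8 to 16). Same axes as the seat; it lies at x = +22.5, z = +138 mm from the seat, so a seated tin's top touches its underside.
- keeper_blue (a point): Middle of the lower front edge of the blue keeper, a blue metal tongue 32 wide (y), 4 thick, that juts 18.5 forward from the bed plate over the rear of the seated tin's lid (overlap 8 to 16). Same axes as the seat; it lies at x = +22.5, z = +138 mm from the seat, so a seated tin's top touches its underside.
- mid_yellow (a point): Point on the yellow tin's axis, 70 mm above its underside (level with the middle of the rails when seated).
- mid_blue (a point): Point on the blue tin's axis, 70 mm above its underside (level with the middle of the rails when seated).
There are look-alikes about, which are no part of the job. What is shaped like the tin_yellow but purple is not meant.

How it is judged:
At the end, for the whole second after the job is handed in: Each dotted tin is in the station of its colour, against both padded rails (gap under 2.3 mm), lid under the keeper: within 6.5 mm of the nominal seat in depth, 4 mm sideways, -4 to +3 mm along the slope, axis within 3.4 degrees of the slope, the foot held 4 to 11.5 mm down, and at rest (x of tin_yellow in the frame of seat_yellow between -0.0065 and 0.0065 m and y of tin_yellow in the frame of seat_yellow between -0.004 and 0.004 m and z of tin_yellow in the frame of seat_yellow between -0.004 and 0.003 m and angle between the z axis of tin_yellow and the z axis of seat_yellow, either way round below 0.06 rad and value of joint foot_yellow between 0.004 and 0.0115 m and linear speed of each of tin_yellow, tin_blue below 0.02 m/s and x of tin_blue in the frame of seat_blue between -0.0065 and 0.0065 m and y of tin_blue in the frame of seat_blue between -0.004 and 0.004 m and z of tin_blue in the frame of seat_blue between -0.004 and 0.003 m and angle between the z axis of tin_blue and the z axis of seat_blue, either way round below 0.06 rad and value of joint foot_blue between 0.004 and 0.0115 m and distance between mid_yellow and rails_yellow_c0 below 0.0362 m and distance between mid_yellow and rails_yellow_c1 below 0.0362 m and distance between mid_blue and rails_blue_c0 below 0.0362 m and distance between mid_blue and rails_blue_c1 below 0.0362 m); the robot touches nothing.
It fails at once if a tin is pressed onto one of the padded rails with more than 20 N, or against the jig as a whole with more than 60 N (contact force between tin_yellow and rails_yellow_c0 above 20 N or contact force between tin_yellow and rails_yellow_c1 above 20 N or contact force between tin_blue and rails_blue_c0 above 20 N or contact force between tin_blue and rails_blue_c1 above 20 N or contact force between any of tin_yellow, tin_blue and label_jig above 60 N).
It fails at once if the arm or gripper leans on the jig with more than 25 N (contact force between the arm and label_jig above 25 N).
It fails at once if a plain tin, the label roll or the date stamp is shifted by more than 25 mm or a plain tin is tipped over (distance of any of plain_tin_1, plain_tin_2, plain_tin_3, label_roll, date_stamp from where it was at the start of the episode above 0.025 m or angle between any of plain_tin_1, plain_tin_2, plain_tin_3's own z axis and vertical above 0.5 rad).
It fails at once if a dotted tin is tipped over (more than 60 degrees) (angle between any of tin_yellow, tin_blue's own z axis and vertical above 1.05 rad).
It also fails if it takes over 58 s, if anything falls off the work surface, if the arm or the gripper's body presses on something with over 40 N, if the wrist force passes 120 N, or if a joint passes its speed limit or range.

ROBOT

A 6-joint arm with a two-finger parallel gripper is mounted at the origin on a cart in front of the work surface, level with it; the furniture and walls round the work are solid. World frame = base frame: x ahead of the robot, y to its left, z up, the work surface at z = 0. Lengths are in m, angles in rad, forces in N, time in s.
With the tool pointing down it reaches from about 0.35 to 0.775 m from the base axis. Payload 5.5 kg.
Tool frame: the origin (TCP) lies midway between the tips of the shut fingers; the grasp point (between the pads) lies 19 mm behind it (env.hold_point_z is the distance from the TCP to the grasp point, in m); x points along the fingers, y is the direction in which the jaws open and shut, and the axes are right-handed (so a half turn about x gives the same grasp; the last joint's range is limited). The gripper opens to 85 mm and grips with 20 to 120 N. Pads are 22 mm wide; open, the fingers measure 114 mm over their backs; the gripper's body (76 mm by 85 mm) begins 54 mm behind the grasp point. The pads swing forward as they close: fully open they stand 13 mm farther back than shut.
Start: joints at [1.007, 0.313, 0.046, 1.304, 0, 1.431], TCP at [0.236, 0.524, 0.231] pointing down, gripper open.
Joint ranges: [-2.76, 2.76], [-0.86, 1.69], [-1.03, 1.26], [-2.2, 2.34], [-1.47, 1.5], [-3.14, 3.14]. Speed limits (rad/s): [2.57, 2.57, 3.14, 3.14, 3.14, 3.14].

INTERFACE

Orientations are given as a unit quaternion [w, x, y, z].
In Python, from workcell import env, eyes, job gives the robot as it stands.
- The arm moves only by the tool drive_tool, never from a script. Its argument "increments" is text: rows parted by semicolons, each of 7 numbers parted by spaces: the turn, a rotation vector about the tool's x, y, z in rad, then the shift along the tool's x, y, z in m, then the opening, from 0 (shut) to 1 (fully open). A call has 1 to 12 rows; each row is the pose to reach, as a shift and turn from the pose commanded when the call began, along the tool's axes at that moment; what a row does not reach only later rows make up. A row lasts 1/8 s, in which the tool goes at most 62.5 mm and 10.7 degrees, less where a joint would pass 70% of its speed; a pose out of reach is approached as far as the arm can. A call with a gripper value outside its range is refused whole. The fingers move at their own pace and stop on an object; "newtons" is the grip in N (left out, the last holds). Time passes only in rows, so rows that repeat a pose let the fingers close. It gives the time, the measured TCP pose, the force and the opening at its end, in the units of the state.
- env.get_state(): the state, without advancing time (a new reading comes with each control period).
- eyes.read_camera(name): name is "side" or "top" or "wrist"; returns the picture (420x560x3 uint8, red, green, blue); there is no depth.
- eyes.camera_info(name): a dict with "camera_matrix" (3x3 intrinsics, pixels), "origin" and "attitude" of the camera in the world. Camera axes: x right, y up, looking along -z (the intrinsics and any distortion apply to the point x, -y, -z); pixel columns grow to the right and rows downward; lengths in m; the calibration is good to about 2 mm. A picture is of the moment at which its call begins: read the wrist's pose just before it. camera_info takes no time and is no camera call; for the wrist camera it gives the pose at the moment of the call.
- job.hand_in(): hands the job in, once; it reports no verdict.
The state is a dict: "clock": time; "joint_pos": joint angles; "qvel": joint speeds; "tau": joint torques, N m; "tcp_pos": TCP position; "orientation": TCP orientation; "wrist_force": force on the tool from outside, world axes, zero at the start; "ft_torque": the same for the moment, N m; "finger_gap": finger opening in m.
Only numpy, scipy, OpenCV 4.12 (cv2) and the standard library are available. Lean on these libraries where they do the work, as an engineer would, in place of code of your own. Each camera call takes 0.05 s, during which the arm holds its last target. There are 200 camera calls.

## Working session

There is one attempt and no reset: what is moved stays moved. The work goes in short steps, Python scripts to look and compute and a tool call to move; the robot and the scene stay as the last step left them, time stands still between calls to the robot, and variables do not carry over. Pictures are saved under pics/ and viewed, about 8 in all and at most 12, crops included, and the job is handed in when it is done.

Besides the shell and the picture viewer there is one more tool, called after "Call:" as name(argument=value, ...), one argument or row to a line, values as JSON. drive_tool: Moves the arm, as the interface text tells. Its arguments: {"type":"object","properties":{"increments":{"type":"string"},"newtons":{"type":"number"}},"required":["increments"]}

```bash
mkdir -p pics; ls; cat > look.py <<'E'
from workcell import env,eyes,job
import cv2,sys,numpy as np
np.set_printoptions(precision=4,suppress=True)
def info(n):
    i=eyes.camera_info(n); return i
E
python3 - <<'E'
from look import *
print(env.get_state(), env.hold_point_z)
for n in ['top','side']:
    print(n,eyes.camera_info(n))
    im=eyes.read_camera(n); cv2.imwrite(f'pics/{n}0.png',im[:,:,::-1])
E
```

```text
pics
{'clock': 0.0, 'joint_pos': array([ 1.0074,  0.314 ,  0.045 ,  1.3036, -0.    ,  1.4312]), 'qvel': array([-0.0002, -0.0001, -0.0003,  0.0018,  0.0015,  0.0015]), 'tau': array([  0.0034, -48.0628,  29.8534,   0.0195,   0.0002,   0.    ]), 'tcp_pos': array([0.2362, 0.5237, 0.2304]), 'orientation': array([ 0.6911,  0.1481,  0.6915, -0.1493]), 'wrist_force': array([-0.5871,  0.1798,  0.2342]), 'ft_torque': array([-0.0037,  0.0162, -0.0299]), 'finger_gap': 0.08546481069124821} 0.0187
top {'camera_matrix': array([[457.7072,   0.    , 280.5307],
       [  0.    , 457.7072, 213.0972],
       [  0.    ,   0.    ,   1.    ]]), 'origin': array([ 0.1469, -0.0474,  1.7962]), 'attitude': array([ 0.7071,  0.079 , -0.0795, -0.6982])}
side {'camera_matrix': array([[542.1325,   0.    , 283.7692],
       [  0.    , 542.1325, 207.281 ],
       [  0.    ,   0.    ,   1.    ]]), 'origin': array([0.3919, 1.2921, 1.0235]), 'attitude': array([-0.043 , -0.0191,  0.4775,  0.8773])}
```

View pics/top0.png

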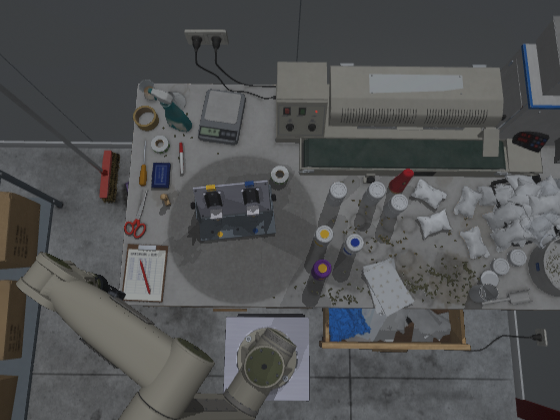

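View pics/side0.png

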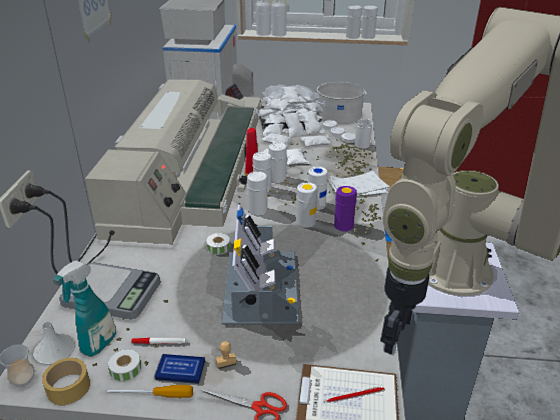

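Candidates in the top view: white tin with yellow dot (324,234), white tin with blue dot (354,243), purple look-alike with yellow dot (322,269). Plain tins are at (338,190), (377,190), (400,203). The jig is at (233,212), with the yellow keeper at (210,188) and the blue at (250,184). The side view shows the same layout. I'll measure these and take an enlarged crop.

```bash
cat >> look.py <<'E'
from scipy.spatial.transform import Rotation as R
def rot(q): return R.from_quat(np.r_[q[1:],q[0]])
def ray(i,uv):
    K=i['camera_matrix']; d=np.linalg.inv(K)@[uv[0],uv[1],1]
    return np.array(i['origin']), rot(i['attitude']).apply([d[0],-d[1],-d[2]])
def onz(i,uv,z):
    o,d=ray(i,uv); return o+d*(z-o[2])/d[2]
def proj(i,p):
    c=rot(i['attitude']).inv().apply(np.asarray(p)-i['origin']); K=i['camera_matrix']
    return np.array([K[0,0]*c[0]/-c[2]+K[0,2], K[1,1]*-c[1]/-c[2]+K[1,2]])
def tri(pairs):
    A=np.zeros((3,3));b=np.zeros(3)
    for i,uv in pairs:
        o,d=ray(i,uv); d=d/np.linalg.norm(d);P=np.eye(3)-np.outer(d,d);A+=P;b+=P@o
    x=np.linalg.solve(A,b)
    return x,[np.round(proj(i,x)-uv,1) for i,uv in pairs]
def blobs(bgr,lo,hi,amin=8):
    h=cv2.cvtColor(bgr,cv2.COLOR_BGR2HSV);m=cv2.inRange(h,lo,hi)
    n,l,s,c=cv2.connectedComponentsWithStats(m)
    return [(c[k].round(1).tolist(),s[k].tolist()) for k in range(1,n) if s[k,4]>=amin]
YEL=((18,120,90),(35,255,255));BLU=((105,120,50),(125,255,255))
E
python3 - <<'E'
from look import *
ii={n:info(n) for n in('top','side')}
for n in ii:
    im=cv2.imread(f'pics/{n}0.png')
    for nm,c in(('Y',YEL),('B',BLU)):
        for b in blobs(im,*c):
            u=b[0]; 
            if (n=='top' and 180<u[0]<380 and 170<u[1]<300) or (n=='side' and 200<u[0]<370 and 160<u[1]<320): print(n,nm,b, onz(ii[n],u,.138))
for n,(x0,y0,x1,y1) in {'top':(180,160,420,290),'side':(205,150,375,335)}.items():
    im=cv2.imread(f'pics/{n}0.png')[y0:y1,x0:x1]
    f=3.3 if n=='top' else 3.2
    cv2.imwrite(f'pics/{n}c.png',cv2.resize(im,None,fx=f,fy=f,interpolation=cv2.INTER_CUBIC))
E
```

```text
top Y ([210.0, 187.1], [206, 185, 10, 6, 46]) [0.6225 0.2205 0.138 ]
top Y ([324.1, 233.6], [320, 230, 9, 8, 57]) [ 0.4503 -0.2074  0.138 ]
top Y ([220.0, 234.0], [218, 232, 5, 5, 21]) [0.4439 0.1754 0.138 ]
top Y ([322.1, 267.9], [318, 264, 9, 9, 59]) [ 0.3242 -0.1991  0.138 ]
top B ([248.9, 183.2], [245, 181, 9, 6, 39]) [0.6397 0.0745 0.138 ]
top B ([255.1, 230.4], [253, 229, 5, 4, 17]) [0.459  0.0467 0.138 ]
top B ([354.7, 241.9], [351, 239, 8, 7, 49]) [ 0.4208 -0.3193  0.138 ]
side Y ([306.8, 186.2], [303, 184, 9, 5, 37]) [ 0.452  -0.2027  0.138 ]
side Y ([346.2, 190.0], [342, 188, 10, 5, 39]) [ 0.3264 -0.1925  0.138 ]
side Y ([312.7, 210.7], [310, 207, 7, 8, 35]) [ 0.4262 -0.0617  0.138 ]
side Y ([237.2, 245.7], [234, 239, 7, 17, 82]) [0.6211 0.1327 0.138 ]
side Y ([290.8, 300.1], [287, 298, 8, 5, 35]) [0.4589 0.3315 0.138 ]
side B ([317.7, 170.1], [314, 168, 9, 5, 33]) [ 0.4217 -0.3127  0.138 ]
side B ([322.6, 193.8], [320, 190, 7, 8, 32]) [ 0.4001 -0.1614  0.138 ]
side B ([239.7, 214.9], [237, 209, 6, 16, 59]) [ 0.6386 -0.0166  0.138 ]
side B ([289.1, 267.3], [286, 265, 7, 5, 26]) [0.4734 0.2098 0.138 ]
```

View pics/topc.png

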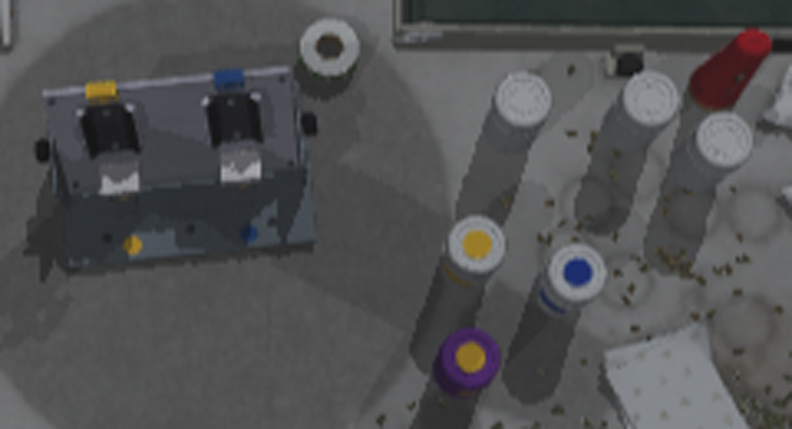

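View pics/sidec.png

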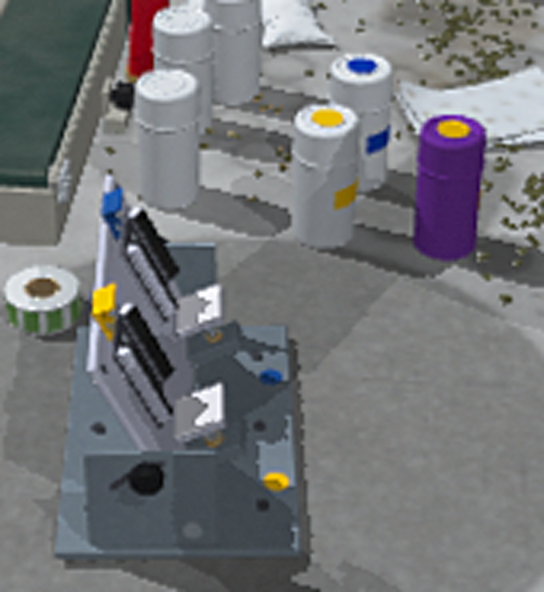

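Crops confirm it: the yellow-dot white tin is at crop (477,244), the blue-dot white tin at (577,272), and the purple one (470,357) is the look-alike, not wanted. The jig has white feet at crop (120,178) and (240,165), with black rails above them.

```bash
python3 - <<'E'
from look import *
t,s=info('top'),info('side')
Y=tri([(t,(324.1,233.6)),(s,(306.8,186.2))]);B=tri([(t,(354.7,241.9)),(s,(317.7,170.1))])
print(Y,B)
yd=tri([(t,(220,234)),(s,(290.8,300.1))]);bd=tri([(t,(255.1,230.4)),(s,(289.1,267.3))]);print(yd,bd)
print('yaw',np.arctan2(*( (yd[0]-bd[0])[:2]*[-1,1])))
print('keepers',tri([(t,(210,187.1)),(s,(237.2,245.7))]),tri([(t,(248.9,183.2)),(s,(239.7,214.9))]))
# feet centres (top crop f=3.3 off 180,160; side f 3.2 off 205,150)
ft=lambda u:(180+u[0]/3.3,160+u[1]/3.3); fs=lambda u:(205+u[0]/3.2,150+u[1]/3.2)
print('plate tops', tri([(t,ft((43,94))),(s,fs((93,368)))]),tri([(t,ft((291,70))),(s,fs((109,180)))]))
w=info('wrist');st=env.get_state();Rt=rot(st['orientation'])
print('wrist cam in tool',Rt.inv().apply(w['origin']-st['tcp_pos']),(Rt.inv()*rot(w['attitude'])).as_matrix(),w['camera_matrix'])
print(Rt.as_matrix())
E
```

```text
(array([ 0.4515, -0.2078,  0.1348]), [array([ 0. , -0.2]), array([0.2, 0.1])]) (array([ 0.4216, -0.32  ,  0.134 ]), [array([ 0., -0.]), array([0., 0.])])
(array([0.4678, 0.1926, 0.0097]), [array([ 0. , -0.2]), array([0.3, 0.1])]) (array([0.4841, 0.0539, 0.0102]), [array([ 0. , -0.3]), array([0.3, 0.1])])
yaw 0.11754944297816076
keepers (array([0.6055, 0.2108, 0.1977]), [array([ 0., -0.]), array([0., 0.])]) (array([0.6223, 0.0702, 0.1967]), [array([ 0., -0.]), array([0., 0.])])
plate tops (array([0.6029, 0.2743, 0.1866]), [array([ 0. , -0.1]), array([0.1, 0. ])]) (array([0.636 , 0.0007, 0.1795]), [array([ 0., -0.]), array([0., 0.])])
wrist cam in tool [-0.141   0.0008 -0.0845] [[ 0.0002  0.3233 -0.9463]
 [ 1.     -0.0003  0.0001]
 [-0.0003 -0.9463 -0.3233]] [[306.9262   0.     279.7498]
 [  0.     306.9262 208.8052]
 [  0.       0.       1.    ]]
[[-0.0008  0.4112  0.9115]
 [-0.0014  0.9115 -0.4112]
 [-1.     -0.0016 -0.0002]]
```

```bash
cat >> look.py <<'E'
def frame(yaw,pitch):
    """tool axes as columns for yaw (jig x direction) & pitch: tin-style lean, x_tool=-(sin p, 0, cos p)"""
    x=-np.array([np.sin(pitch),0,np.cos(pitch)]);y=np.array([0,1,0.]);z=np.cross(x,y)
    return R.from_euler('z',yaw)*R.from_matrix(np.c_[x,y,z])
def go(p,Rw):
    st=env.get_state();Rt=rot(st['orientation'])
    d=Rt.inv().apply(np.asarray(p)-st['tcp_pos']);rv=(Rt.inv()*Rw).as_rotvec()
    print('t %.2f'%st['clock'],'rot',rv.round(4),'shift',d.round(4),'|d| %.3f ang %.1f'%(np.linalg.norm(d),np.degrees(np.linalg.norm(rv))))
def snap(n,f):
    i=info(n);im=eyes.read_camera(n)[:,:,::-1].copy();cv2.imwrite(f,im);return i,im
E
python3 - <<'E'
from look import *
go((0.435,0.14,0.31),frame(0.1175,0))
E
```

```text
t 0.10 rot [-0.5413 -0.0006  0.0015] shift [-0.0791 -0.2682  0.339 ] |d| 0.439 ang 31.0
```

Call:
drive_tool(
  increments="-0.07 0 0 -0.02 -0.03 0.04 1;-0.54 0 0 -0.079 -0.268 0.339 1;-0.54 0 0 -0.079 -0.268 0.339 1;-0.54 0 0 -0.079 -0.268 0.339 1;-0.54 0 0 -0.079 -0.268 0.339 1;-0.54 0 0 -0.079 -0.268 0.339 1;-0.54 0 0 -0.079 -0.268 0.339 1;-0.54 0 0 -0.079 -0.268 0.339 1;-0.54 0 0 -0.079 -0.268 0.339 1;-0.54 0 0 -0.079 -0.268 0.339 1",
)

```text
clock: 1.35
tcp_pos: [0.4347, 0.1409, 0.3099]
orientation: [0.706, -0.041, 0.706, 0.041]
wrist_force: [-0.1, -0.1, -0.4]
finger_gap: 0.085
```

```bash
python3 - <<'E'
from look import *
i,im=snap('wrist','pics/w1.png'); np.savez('w1.npz',**i); print(i,env.get_state()['tcp_pos'],env.get_state()['clock'])
for nm,c in(('Y',YEL),('B',BLU)):
    for b in blobs(im,*c,30): print(nm,b)
E
```

```text
{'camera_matrix': array([[306.9262,   0.    , 279.7498],
       [  0.    , 306.9262, 208.8052],
       [  0.    ,   0.    ,   1.    ]]), 'origin': array([0.3514, 0.1322, 0.451 ]), 'attitude': array([ 0.6558, -0.1084, -0.1223,  0.737 ])} [0.4346 0.1412 0.3099] 1.4
Y ([19.4, 135.9], [0, 126, 36, 22, 327])
Y ([312.0, 190.9], [305, 184, 15, 15, 163])
Y ([475.2, 327.8], [465, 319, 23, 21, 275])
Y ([325.2, 359.3], [309, 346, 34, 30, 692])
Y ([436.9, 418.2], [428, 417, 20, 3, 50])
B ([217.5, 190.9], [211, 184, 14, 14, 152])
B ([443.6, 318.5], [424, 309, 35, 26, 412])
B ([196.0, 360.3], [180, 347, 31, 29, 635])
```

View pics/w1.png

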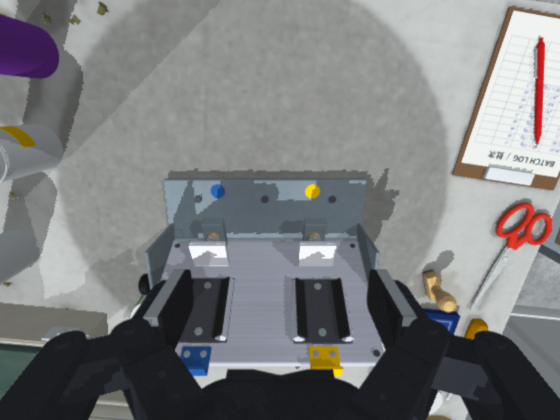

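This view has the robot toward the top. The white feet are at (208,254) blue and (318,254) yellow, the keepers at (196,360) and (325,359), with the rails between. One more view from higher up will give the tilt.

Call:
drive_tool(
  increments="0 0 0 -0.03 0 0.03 1;0 0 0 -0.11 0 0.125 1;0 0 0 -0.11 0 0.125 1;0 0 0 -0.11 0 0.125 1;0 0 0 -0.11 0 0.125 1;0 0 0 -0.11 0 0.125 1",
)

```text
clock: 2.15
tcp_pos: [0.5574, 0.1555, 0.4196]
orientation: [0.705, -0.042, 0.707, 0.041]
wrist_force: [0.9, 0.0, 0.2]
finger_gap: 0.085
```

```bash
python3 - <<'E'
from look import *
i,im=snap('wrist','pics/w2.png'); np.savez('w2.npz',**i); print(i['origin'],env.get_state()['qvel'])
im1=cv2.imread('pics/w1.png')
a=cv2.resize(im1[230:385,160:400],None,fx=3.3,fy=3.3,interpolation=cv2.INTER_CUBIC)
cv2.imwrite('pics/w1c.png',a)
for nm,c in(('Y',YEL),('B',BLU)):
    for b in blobs(im,*c,30): print(nm,b)
E
```

```text
[0.4743 0.1468 0.5608] [-0.0053 -0.007   0.0072 -0.0006  0.0019 -0.0001]
Y ([58.9, 43.8], [46, 34, 24, 19, 128])
Y ([5.0, 50.4], [0, 36, 13, 27, 271])
Y ([308.0, 103.2], [302, 97, 13, 14, 139])
Y ([317.2, 218.8], [304, 209, 28, 19, 437])
Y ([452.4, 249.1], [442, 230, 23, 42, 560])
B ([225.0, 103.1], [219, 97, 13, 13, 131])
B ([206.2, 218.6], [191, 210, 31, 17, 404])
B ([415.2, 245.9], [393, 221, 47, 52, 1577])
```

View pics/w2.png

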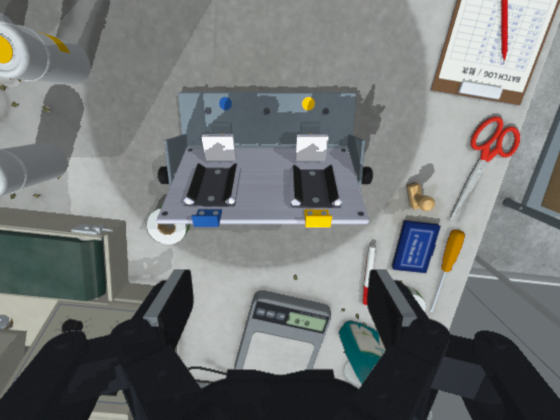

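View pics/w1c.png

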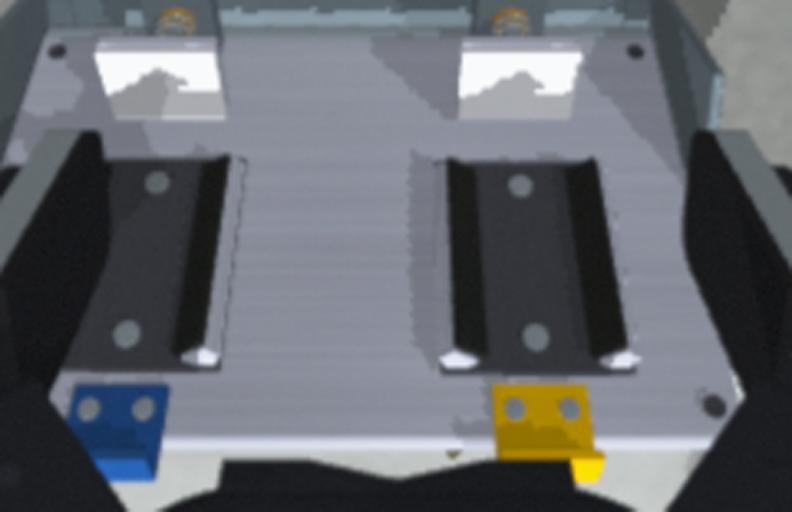

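The crop shows the feet, rails and keeper tongues clearly. Yellow foot corners are near crop (462,52), (582,52), (575,118), (458,118), and the tongue's lower front edge is at crop y≈452. I need the same enlargement of the second view.

```bash
python3 - <<'E'
from look import *
im=cv2.imread('pics/w2.png')
cv2.imwrite('pics/w2c.png',cv2.resize(im[125:240,160:380],None,fx=3.6,fy=3.6,interpolation=cv2.INTER_CUBIC))
E
```

```text
(no output)
```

View pics/w2c.png

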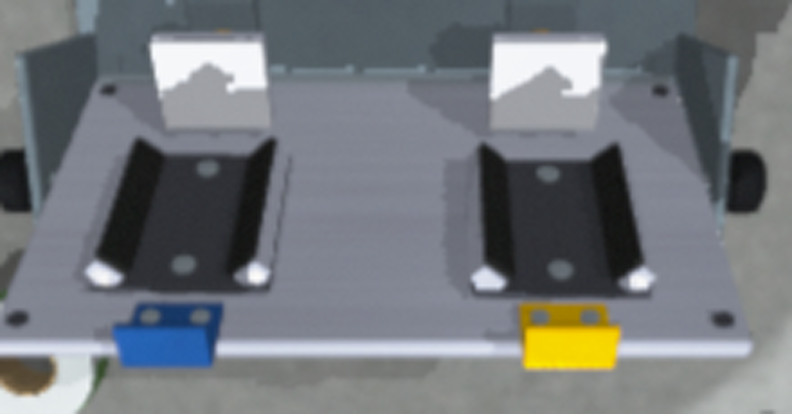

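```bash
cat > fit.py <<'E'
from look import *
from scipy.optimize import least_squares
def seatR(yaw,th):  # columns x(into plate) y z(up slope)
    z=np.array([np.sin(th),0,np.cos(th)]);y=np.array([0,1,0.]);x=np.cross(y,z)
    return R.from_euler('z',yaw)*R.from_matrix(np.c_[x,y,z])
# station-local points: keeper L/R (+y,-y), foot front +y,-y, rear +y,-y   (image left = -y)
P=np.array([[22.5,16,138],[22.5,-16,138],[-9,23,8],[-9,-23,8],[33,23,8],[33,-23,8]])/1e3
N=np.nan
c1=lambda a:np.array(a)/3.3+[160,230]; c2=lambda a:np.array(a)/3.6+[160,125]
obs={'w1':{'y':c1([[603,452],[505,452],[582,52],[462,52],[575,118],[458,118]]),
           'b':c1([[159,454],[N,N],[216,52],[96,52],[226,118],[112,118]])},
     'w2':{'y':c2([[619,325],[523,325],[606,41],[492,40],[598,130],[490,130]]),
           'b':c2([[217,326],[115,325],[266,40],[151,40],[270,130],[165,130]])}}
cams={k:dict(np.load(k+'.npz')) for k in obs}
def pts(v,s):
    Rs=seatR(v[3],v[4]); c=np.array(v[:3])+Rs.apply([0,.07 if s=='y' else -.07,0]); return c,Rs,c+Rs.apply(P)
def res(v):
    r=[]
    for k in obs:
        for s in 'yb':
            for p,u in zip(pts(v,s)[2],obs[k][s]): 
                if u[0]==u[0]: r+=list(proj(cams[k],p)-u)
    return np.array(r)
if __name__=='__main__':
    s=least_squares(res,[.53,.13,.07,.1175,.52],loss='soft_l1');v=s.x
    J=s.jac;cov=np.linalg.inv(J.T@J)*np.mean(res(v)**2)
    print(v,np.degrees(v[4]),'sd',np.sqrt(np.diag(cov)),'rms',np.sqrt(np.mean(res(v)**2)))
    print(res(v).reshape(-1,2).round(1).tolist())
    for k in obs:
        o=obs; obs={k:o[k]}; q=least_squares(res,v).x; print(k,q,np.degrees(q[4])); obs=o
    for st in 'yb': print(st,pts(v,st)[0],pts(v,st)[2][:2].mean(0))
    np.save('seat.npy',v)
E
python3 fit.py
```

```text
[0.525  0.1314 0.0924 0.1169 0.4483] 25.68487280009106 sd [0.0005 0.0003 0.0008 0.0032 0.0061] rms 0.7481926110050133
[[0.8, -0.7], [-1.0, -0.7], [0.9, 0.5], [0.4, 0.5], [-1.1, 0.1], [0.2, 0.1], [-2.3, -1.2], [-0.4, 0.5], [-0.9, 0.5], [0.5, 0.1], [0.8, 0.2], [0.5, 0.3], [1.0, 0.3], [0.6, 0.2], [0.7, 0.5], [-0.3, -0.7], [0.1, -0.7], [-2.0, -0.0], [0.2, 0.2], [-1.1, 0.5], [-0.7, 0.4], [0.7, -0.8], [0.2, -0.8]]
w1 [0.5246 0.1316 0.0928 0.1199 0.4725] 27.07504183746389
w2 [0.5256 0.1314 0.0901 0.1172 0.4467] 25.595671583693413
y [0.5168 0.201  0.0924] [0.5963 0.2103 0.207 ]
b [0.5331 0.0619 0.0924] [0.6127 0.0713 0.207 ]
```

Fit: tilt ≈ 25.7°, yaw 0.117, residual 0.75 px. Next I'll hover over the yellow tin and check its dot from close by.

```bash
python3 - <<'E'
from look import *
go((0.451,-0.206,0.25),frame(0.117,0))
E
```

```text
t 2.20 rot [ 0.0002 -0.0019 -0.0001] shift [ 0.1702 -0.3464 -0.1477] |d| 0.413 ang 0.1
```

Call:
drive_tool(
  increments="0 0 0 0.01 -0.03 -0.01 1;0 -0.002 0 0.17 -0.346 -0.148 1;0 -0.002 0 0.17 -0.346 -0.148 1;0 -0.002 0 0.17 -0.346 -0.148 1;0 -0.002 0 0.17 -0.346 -0.148 1;0 -0.002 0 0.17 -0.346 -0.148 1;0 -0.002 0 0.17 -0.346 -0.148 1;0 -0.002 0 0.17 -0.346 -0.148 1;0 -0.002 0 0.17 -0.346 -0.148 1;0 -0.002 0 0.17 -0.346 -0.148 1",
)

```text
clock: 3.45
tcp_pos: [0.4527, -0.2047, 0.2512]
orientation: [0.707, -0.042, 0.705, 0.041]
wrist_force: [-0.0, -0.5, 0.5]
finger_gap: 0.0854
```

```bash
python3 - <<'E'
from look import *
i,im=snap('wrist','pics/w3.png')
for nm,c in(('Y',YEL),('B',BLU)):
    for b in blobs(im,*c,100): print(nm,b,onz(i,b[0],.138))
go((0.451,-0.206,0.102),frame(0.117,0))
E
```

```text
Y ([307.5, 40.9], [287, 17, 42, 49, 1620]) [ 0.3236 -0.1983  0.138 ]
Y ([276.6, 201.1], [259, 184, 36, 35, 994]) [ 0.4492 -0.2067  0.138 ]
Y ([59.3, 280.3], [48, 276, 22, 13, 104]) [ 0.5521 -0.403   0.138 ]
B ([197.0, 120.8], [179, 109, 30, 27, 160]) [ 0.39   -0.2773  0.138 ]
B ([146.8, 151.4], [128, 133, 39, 38, 1149]) [ 0.4192 -0.3176  0.138 ]
B ([471.4, 218.6], [464, 211, 16, 16, 191]) [ 0.445  -0.0337  0.138 ]
t 3.50 rot [0.0012 0.0034 0.0007] shift [ 0.1492 -0.0009 -0.0027] |d| 0.149 ang 0.2
```

Call:
drive_tool(
  increments="0 0.003 0 0.03 -0.001 -0.003 1;0 0.003 0 0.08 -0.001 -0.003 1;0 0.003 0 0.13 -0.001 -0.003 1;0 0.003 0 0.148 -0.001 -0.003 1;0 0.003 0 0.149 -0.001 -0.003 1;0 0.003 0 0.149 -0.001 -0.003 0.3;0 0.003 0 0.149 -0.001 -0.003 0.3;0 0.003 0 0.149 -0.001 -0.003 0.3;0 0.003 0 0.149 -0.001 -0.003 0.3;0 0.003 0 0.149 -0.001 -0.003 0.3;0 0.003 0 0.149 -0.001 -0.003 0.3",
  newtons=60,
)

```text
clock: 4.88
tcp_pos: [0.4515, -0.2078, 0.1031]
orientation: [0.707, -0.042, 0.705, 0.041]
wrist_force: [0.8, 1.7, 6.7]
finger_gap: 0.0674
```

Call:
drive_tool(
  increments="0 0 0 -0.02 0 0 0.3;0 0 0 -0.06 0 0 0.3;0 0 0 -0.11 0 0 0.3;0 0 0 -0.16 0 0 0.3;0 0 0 -0.21 0 0 0.3;0 0 0 -0.25 0 0 0.3;0 0 0 -0.27 0 0 0.3;0 0 0 -0.275 0 0 0.3;0 0 0 -0.275 0 0 0.3",
)

```text
clock: 6.0
tcp_pos: [0.4501, -0.2071, 0.3756]
orientation: [0.705, -0.041, 0.707, 0.041]
wrist_force: [-0.4, 0.6, -2.6]
finger_gap: 0.0673
```

```bash
cat >> fit.py <<'E'
def tcp_for(st,xyz,g): # tin pose xyz (mm) in seat; g=TCP in tin frame (mm)
    v=np.load('seat.npy');c,Rs,_=pts(v,st);return c+Rs.apply((np.array(xyz)+g)/1e3), frame(v[3],v[4])
def tin_now(st,g):
    v=np.load('seat.npy');c,Rs,_=pts(v,st);s=env.get_state()
    Rt=rot(s['orientation']);p=s['tcp_pos']-Rt.apply(np.array([-g[2],g[1],g[0]])/1e3)
    print('tin in seat mm',(Rs.inv().apply(p-c)*1e3).round(1),'tilt err deg',np.degrees((frame(v[3],v[4]).inv()*Rt).as_rotvec()).round(2),
     'F seat',Rs.inv().apply(s['wrist_force']).round(1),'t',s['clock'])
E
python3 - <<'E'
from fit import *
g=np.array([1.5,0,103])
print(env.get_state()['wrist_force'],env.get_state()['tcp_pos'])
for z in(150,60): 
    p,r=tcp_for('y',(-18,0,z),g);print(p);go(p,r)
E
```

```text
[-0.4299  0.6226 -2.5932] [ 0.4501 -0.2071  0.3756]
[0.6109 0.212  0.3276]
t 6.00 rot [-0.0006  0.4466 -0.0008] shift [0.0479 0.3976 0.2084] |d| 0.451 ang 25.6
[0.5722 0.2075 0.2465]
t 6.00 rot [-0.0006  0.4466 -0.0008] shift [0.1291 0.3975 0.1696] |d| 0.451 ang 25.6
```

Call:
drive_tool(
  increments="0 0.03 0 0 0.03 0.01 0.3;0 0.08 0 0 0.08 0.04 0.3;0 0.15 0 0.005 0.135 0.07 0.3;0 0.22 0 0.01 0.19 0.1 0.3;0 0.29 0 0.02 0.245 0.13 0.3;0 0.36 0 0.03 0.3 0.16 0.3;0 0.42 0 0.04 0.35 0.19 0.3;0 0.447 0 0.048 0.385 0.205 0.3;0 0.447 0 0.048 0.398 0.208 0.3;0 0.447 0 0.048 0.398 0.208 0.3;0 0.447 0 0.048 0.398 0.208 0.3",
)

```text
clock: 7.38
tcp_pos: [0.574, 0.1995, 0.3229]
orientation: [0.533, -0.047, 0.844, 0.032]
wrist_force: [-0.7, 0.3, -2.4]
finger_gap: 0.0673
```

```bash
python3 - <<'E'
from fit import *
g=np.array([1.5,0,103]);tin_now('y',g)
p,r=tcp_for('y',(-18,0,20),g);go(p,r)
print(env.get_state()['joint_pos'])
snap('side','pics/s1.png')
im=cv2.imread('pics/s1.png')[150:340,190:400];cv2.imwrite('pics/s1c.png',cv2.resize(im,None,fx=3,fy=3,interpolation=cv2.INTER_CUBIC))
E
```

```text
tin in seat mm [-50.   -7.6 129.3] tilt err deg [ 0.1  -0.2   0.27] F seat [ 0.4  0.3 -2.4] t 7.375
t 7.38 rot [-0.0017  0.0035 -0.0048] shift [0.1094 0.0076 0.0319] |d| 0.114 ang 0.4
[0.1854 0.9415 1.2639 2.3367 0.0342 0.0636]
```

View pics/s1c.png

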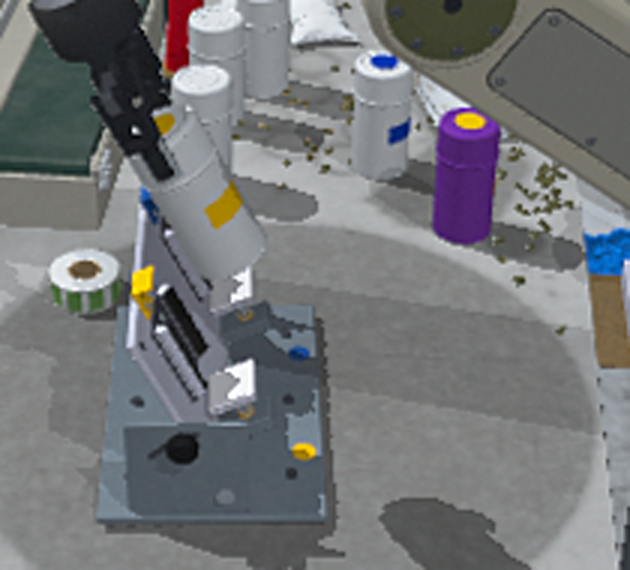

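The arm stopped short: j3 and j4 are at their limits up here. The side crop shows the tin held well, leaning parallel to the bed. Lower down should be reachable, so I'll test that.

```bash
python3 - <<'E'
from fit import *
g=np.array([1.5,0,103])
p,r=tcp_for('y',(-30,0,50),g);go(p,r)
E
```

```text
t 7.42 rot [-0.0021  0.004  -0.0051] shift [0.0796 0.0079 0.0201] |d| 0.082 ang 0.4
```

Call:
drive_tool(
  increments="0 0 0 0.015 0 0 0.3;0 0 0 0.03 0 0 0.3;0 0 0 0.03 0 0 0.3",
)

```text
clock: 7.8
tcp_pos: [0.5601, 0.1979, 0.2954]
orientation: [0.531, -0.047, 0.845, 0.032]
wrist_force: [-0.3, 0.9, -2.7]
finger_gap: 0.0676
```

```bash
python3 - <<'E'
from fit import *
g=np.array([1.5,0,103]);tin_now('y',g);print(env.get_state()['joint_pos'])
E
```

```text
tin in seat mm [-51.1  -7.5  98.4] tilt err deg [ 0.13 -0.01  0.3 ] F seat [ 1.   0.9 -2.5] t 7.8
[0.1865 0.8151 0.9343 2.1368 0.0353 0.0651]
```

```bash
python3 - <<'E'
from fit import *
g=np.array([1.5,0,103])
p,r=tcp_for('y',(-18,0,20),g);go(p,r)
E
```

```text
t 7.80 rot [-0.0023  0.0002 -0.0052] shift [0.0784 0.0078 0.033 ] |d| 0.085 ang 0.3
```

Call:
drive_tool(
  increments="-0.001 0 -0.003 0.02 0.003 0.005 0.3;-0.002 0 -0.005 0.045 0.006 0.015 0.3;-0.002 0 -0.005 0.065 0.008 0.028 0.3;-0.002 0 -0.005 0.078 0.008 0.033 0.3;-0.002 0 -0.005 0.078 0.008 0.033 0.3;-0.002 0 -0.005 0.078 0.008 0.033 0.3",
)

```text
clock: 8.55
tcp_pos: [0.5567, 0.2068, 0.2112]
orientation: [0.532, -0.05, 0.844, 0.032]
wrist_force: [0.7, 0.0, -2.0]
finger_gap: 0.0677
```

```bash
python3 - <<'E'
from fit import *
g=np.array([1.5,0,103]);tin_now('y',g);print(env.get_state()['joint_pos'])
snap('side','pics/s2.png')
im=cv2.imread('pics/s2.png')[170:310,195:345];cv2.imwrite('pics/s2c.png',cv2.resize(im,None,fx=4,fy=4,interpolation=cv2.INTER_CUBIC))
E
```

```text
tin in seat mm [-16.4   1.2  21.5] tilt err deg [-0.05 -0.15  0.  ] F seat [ 1.4 -0.  -1.5] t 8.55
[0.2019 0.7754 0.6536 1.8933 0.0366 0.0759]
```

View pics/s2c.png

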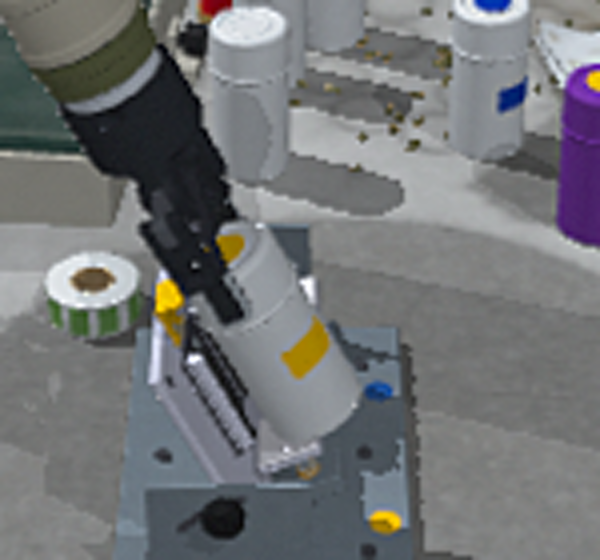

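The tin hangs over the yellow foot, parallel to the rails, lid still in front of the keeper. Lowering along the slope to feel the foot.

Call:
drive_tool(
  increments="0 0.001 0 0.004 -0.001 -0.002 0.3;0 0.002 0 0.008 -0.001 -0.002 0.3;0 0.002 0 0.01 -0.001 -0.002 0.3;0 0.002 0 0.01 -0.001 -0.002 0.3",
)

```text
clock: 9.1
tcp_pos: [0.5497, 0.2054, 0.2014]
orientation: [0.53, -0.05, 0.846, 0.032]
wrist_force: [-0.7, -0.1, -1.8]
finger_gap: 0.0675
```

```bash
python3 -c "
from fit import *
tin_now('y',np.array([1.5,0,103]))"
```

```text
tin in seat mm [-19.1   0.5   9.6] tilt err deg [-0.08  0.12 -0.03] F seat [ 0.1 -0.  -1.9] t 9.1
```

Call:
drive_tool(
  increments="0 0 0 0.001 0 0 0.3;0 0 0 0.002 0 0 0.3;0 0 0 0.003 0 0 0.3;0 0 0 0.003 0 0 0.3",
)

```text
clock: 9.6
tcp_pos: [0.5487, 0.2053, 0.1992]
orientation: [0.531, -0.05, 0.845, 0.032]
wrist_force: [2.0, -0.5, 2.0]
finger_gap: 0.0676
```

```bash
python3 -c "
from fit import *
tin_now('y',np.array([1.5,0,103]))"
```

```text
tin in seat mm [-18.9   0.6   7.2] tilt err deg [-0.08  0.05 -0.02] F seat [ 0.8 -0.8  2.7] t 9.6
```

Call:
drive_tool(
  increments="0 0 0 0.001 0 0 0.3;0 0 0 0.002 0 0 0.3;0 0 0 0.003 0 0 0.3;0 0 0 0.003 0 0 0.3",
)

```text
clock: 10.1
tcp_pos: [0.5473, 0.2051, 0.1961]
orientation: [0.531, -0.05, 0.846, 0.032]
wrist_force: [1.5, -0.1, 3.0]
finger_gap: 0.0677
```

```bash
python3 -c "
from fit import *
tin_now('y',np.array([1.5,0,103]))"
```

```text
tin in seat mm [-18.8   0.5   3.7] tilt err deg [-0.08  0.09 -0.02] F seat [ 0.1 -0.3  3.3] t 10.1
```

Contact came at z≈+8 mm, as predicted: about 5 N, yielding. Pressing down to about z=-4.5.

Call:
drive_tool(
  increments="0 -0.001 0 0.002 0 0 0.3;0 -0.001 0 0.004 0 0 0.3;0 -0.001 0 0.006 0 0 0.3;0 -0.001 0 0.008 0 0 0.3;0 -0.001 0 0.008 0 0 0.3",
)

```text
clock: 10.72
tcp_pos: [0.5439, 0.2047, 0.1891]
orientation: [0.531, -0.05, 0.845, 0.032]
wrist_force: [1.0, 0.4, 4.1]
finger_gap: 0.0678
```

```bash
python3 -c "
from fit import *
tin_now('y',np.array([1.5,0,103]))"
```

```text
tin in seat mm [-18.8   0.6  -4. ] tilt err deg [-0.08  0.   -0.02] F seat [-0.9  0.3  4.1] t 10.725
```

Call:
drive_tool(
  increments="0 0 0 0 0 0.003 0.3;0 0 0 0 0 0.006 0.3;0 0 0 0 0 0.007 0.3;0 0 0 0 0 0.007 0.3",
)

```text
clock: 11.22
tcp_pos: [0.5501, 0.2054, 0.186]
orientation: [0.531, -0.05, 0.845, 0.032]
wrist_force: [1.0, -0.3, 5.8]
finger_gap: 0.0675
```

```bash
python3 -c "
from fit import *
tin_now('y',np.array([1.5,0,103]))"
```

```text
tin in seat mm [-11.9   0.5  -4.1] tilt err deg [-0.08  0.05 -0.03] F seat [-1.6 -0.4  5.7] t 11.225
```

Call:
drive_tool(
  increments="0 0 0 0.0005 0 0.002 0.3;0 0 0 0.0005 0 0.004 0.3;0 0 0 0.0005 0 0.004 0.3",
)

```text
clock: 11.6
tcp_pos: [0.5535, 0.2058, 0.1838]
orientation: [0.531, -0.05, 0.845, 0.031]
wrist_force: [1.1, 0.3, 5.4]
finger_gap: 0.0674
```

```bash
python3 -c "
from fit import *
tin_now('y',np.array([1.5,0,103]))"
```

```text
tin in seat mm [-7.9  0.4 -4.6] tilt err deg [-0.07  0.05 -0.03] F seat [-1.3  0.1  5.3] t 11.6
```

Call:
drive_tool(
  increments="0 0 0 0 0 0.001 0.3;0 0 0 0 0 0.002 0.3;0 0 0 0 0 0.003 0.3;0 0 0 0 0 0.003 0.3",
)

```text
clock: 12.1
tcp_pos: [0.5547, 0.2059, 0.1833]
orientation: [0.53, -0.05, 0.846, 0.031]
wrist_force: [-2.0, -1.8, 8.0]
finger_gap: 0.0675
```

```bash
python3 -c "
from fit import *
tin_now('y',np.array([1.5,0,103]))"
```

```text
tin in seat mm [-6.9  0.4 -4.5] tilt err deg [-0.09  0.21 -0.04] F seat [-5.5 -1.5  6.2] t 12.1
```

Call:
drive_tool(
  increments="0 0 0 0 0 0.001 0.3;0 0 0 0 0 0.002 0.3;0 0 0 0 0 0.002 0.3",
)

```text
clock: 12.48
tcp_pos: [0.5549, 0.2059, 0.1833]
orientation: [0.528, -0.05, 0.847, 0.031]
wrist_force: [-7.1, -2.5, 11.9]
finger_gap: 0.0678
```

```bash
python3 -c "
from fit import *
tin_now('y',np.array([1.5,0,103]))"
```

```text
tin in seat mm [-6.9  0.3 -4.5] tilt err deg [-0.1   0.4  -0.06] F seat [-11.8  -1.7   7.5] t 12.475
```

```bash
python3 -c "
from fit import *
tin_now('y',np.array([1.5,0,103]));s=env.get_state();Rt=rot(s['orientation'])
print('tool F',Rt.inv().apply(s['wrist_force']),'T',Rt.inv().apply(s['ft_torque']))"
```

```text
tin in seat mm [-6.9  0.3 -4.5] tilt err deg [-0.1   0.4  -0.06] F seat [-11.8  -1.7   7.5] t 12.475
tool F [ -7.4524  -1.6639 -11.8649] T [-0.2264  1.7778 -0.0847]
```

Call:
drive_tool(
  increments="0 0 0 0 0 -0.003 0.3;0 0 0 0 0 -0.004 0.3;0 0 0 0 0 -0.004 0.3",
)

```text
clock: 12.85
tcp_pos: [0.5544, 0.2057, 0.1836]
orientation: [0.531, -0.05, 0.845, 0.031]
wrist_force: [1.3, 0.2, 5.4]
finger_gap: 0.0676
```

```bash
python3 -c "
from fit import *
tin_now('y',np.array([1.5,0,103]));s=env.get_state();Rt=rot(s['orientation'])
print('tool F',Rt.inv().apply(s['wrist_force']),'T',Rt.inv().apply(s['ft_torque']))
i,im=snap('wrist','pics/w4.png')
c,Rs,_=pts(np.load('seat.npy'),'y')
print('pred keeper edge px',proj(i,c+Rs.apply([.0225,.016,.142])),proj(i,c+Rs.apply([.0225,-.016,.142])))
cv2.imwrite('pics/s4.png',eyes.read_camera('side')[:,:,::-1])
a=cv2.resize(im[100:310,140:420],None,fx=2,fy=2);b=cv2.resize(cv2.imread('pics/s4.png')[170:310,195:345],None,fx=3,fy=3,interpolation=cv2.INTER_CUBIC)
h=max(a.shape[0],b.shape[0]);b=cv2.copyMakeBorder(b[:, :236],0,h-b.shape[0],0,0,0);a=cv2.copyMakeBorder(a,0,h-a.shape[0],0,0,0)
cv2.imwrite('pics/v4.png',np.hstack([a,b]))"
```

```text
tin in seat mm [-6.9  0.3 -4.4] tilt err deg [-0.07  0.02 -0.04] F seat [-1.2  0.   5.4] t 12.85
tool F [-5.4217  0.0329 -1.1654] T [ 0.0385 -0.2808 -0.1299]
pred keeper edge px [314.1243 384.9453] [237.5262 384.8041]
```

View pics/v4.png

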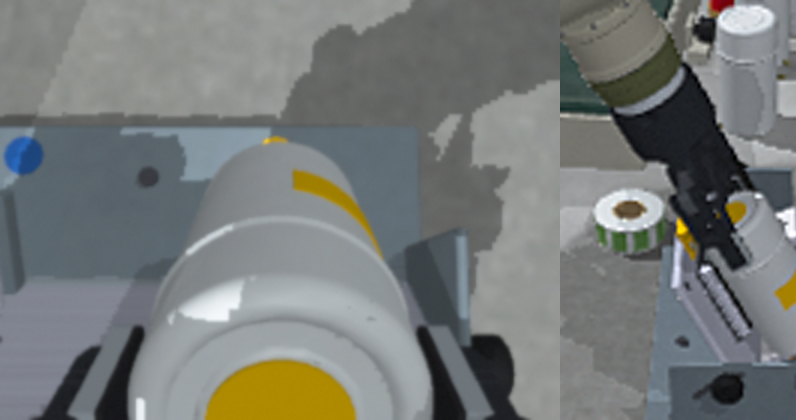

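Wrist crop: the tin sits over the yellow station's centre line, lid held between both pads, but the keeper itself is hidden below the frame. The moment puts the contact about 190 mm from the flange, i.e. mid-rail rather than keeper, so the tin is under the keeper and on the pads. Now a light press, let it rise, then release.

Call:
drive_tool(
  increments="0 0 0 0 0 0.001 0.3;0 0 0 -0.001 0 0.001 0.3;0 0 0 -0.002 0 0.001 0.3;0 0 0 -0.003 0 0.001 0.3;0 0 0 -0.003 0 0.001 0.3",
  newtons=25,
)

```text
clock: 13.58
tcp_pos: [0.5561, 0.2059, 0.1856]
orientation: [0.531, -0.05, 0.846, 0.031]
wrist_force: [-2.8, -2.9, 4.0]
finger_gap: 0.0674
```

```bash
python3 -c "
from fit import *
tin_now('y',np.array([1.5,0,103]))
im=cv2.imread('pics/w4.png')
for b in blobs(im,*YEL,30): print(b)"
```

```text
tin in seat mm [-6.4  0.3 -1.8] tilt err deg [-0.07  0.11 -0.05] F seat [-4.6 -2.6  2.2] t 13.575
([305.1, 197.9], [287, 185, 43, 42, 346])
([279.7, 312.2], [242, 280, 77, 65, 3906])
([517.1, 343.5], [512, 336, 9, 18, 36])
([245.8, 365.4], [243, 362, 7, 7, 38])
([275.5, 370.8], [263, 368, 25, 7, 113])
([556.2, 406.7], [552, 398, 8, 20, 114])
```

Call:
drive_tool(
  increments="0 0 0 0 0 0 0.85;0 0 0 0 0 0 0.88;0 0 0 0 0 0 0.92;0 0 0 0 0 0 0.96;0 0 0 0 0 0 1;0 0 0 0 0 0 1;0 0 0 0 0 0 1;0 0 0 0 0 0 1",
)

```text
clock: 14.58
tcp_pos: [0.5566, 0.2062, 0.1856]
orientation: [0.531, -0.05, 0.845, 0.032]
wrist_force: [0.1, 0.5, 0.0]
finger_gap: 0.0856
```

```bash
python3 -c "
from fit import *
tin_now('y',np.array([1.5,0,103]))
i,im=snap('wrist','pics/w5.png');cv2.imwrite('pics/s5.png',eyes.read_camera('side')[:,:,::-1])
v=np.load('seat.npy');c,Rs,_=pts(v,'y')
for b in blobs(im,*YEL,300):
    # intersect ray with lid plane z_s=138
    o,d=ray(i,b[0]);n=Rs.apply([0,0,1]);p=o+d*((c+n*.138-o)@n)/(d@n);print(b,'lid pt in seat mm',(Rs.inv().apply(p-c)*1e3).round(1))
"
```

```text
tin in seat mm [-5.8  0.5 -1.7] tilt err deg [-0.08  0.04 -0.02] F seat [0.1 0.5 0.1] t 14.575
([303.1, 204.6], [284, 192, 45, 44, 370]) lid pt in seat mm [-53.4  10.1 138. ]
([276.1, 320.5], [238, 288, 77, 66, 4039]) lid pt in seat mm [ -3.4   0.3 138. ]
([277.7, 369.6], [238, 367, 71, 9, 310]) lid pt in seat mm [ 22.5   0.9 138. ]
```

The dot reads x=-3.4, y=+0.3 mm in the seat frame, with the keeper edge showing at x≈22.5 over the lid. Backing off along the slope.

Call:
drive_tool(
  increments="0 0 0 -0.005 0 0 1;0 0 0 -0.015 0 0 1;0 0 0 -0.03 0 0 1;0 0 0 -0.05 0 0 1;0 0 0 -0.07 0 -0.01 1;0 -0.1 0 -0.1 0 -0.04 1;0 -0.2 0 -0.12 0 -0.08 1;0 -0.2 0 -0.12 0 -0.08 1;0 -0.2 0 -0.12 0 -0.08 1",
)

```text
clock: 15.8
tcp_pos: [0.5368, 0.2039, 0.3293]
orientation: [0.613, -0.047, 0.788, 0.037]
wrist_force: [0.4, 0.3, -0.3]
finger_gap: 0.0856
```

```bash
cat > chk.py <<'E'
from fit import *
def chk(st,col,f):
    i,im=snap('wrist',f);v=np.load('seat.npy');c,Rs,_=pts(v,st);n=Rs.apply([0,0,1])
    for b in blobs(im,*col,150):
        o,d=ray(i,b[0]);p=o+d*((c+n*.138-o)@n)/(d@n);q=Rs.inv().apply(p-c)*1e3
        if np.hypot(q[0],q[1])<60: print(st,b,'lid pt',q.round(1))
E
python3 - <<'E'
from chk import *
chk('y',YEL,'pics/w6.png')
go((0.4195,-0.318,0.25),frame(0.117,0));print(env.get_state()['tcp_pos'])
s=info('side');im=eyes.read_camera('side')[:,:,::-1].copy();cv2.imwrite('pics/s6.png',im)
v=np.load('seat.npy');c,Rs,_=pts(v,'y');n=Rs.apply([0,0,1])
for b in blobs(im,*YEL,15):
    o,d=ray(s,b[0]);p=o+d*((c+n*.138-o)@n)/(d@n);q=Rs.inv().apply(p-c)*1e3
    if np.hypot(q[0],q[1])<60: print(b,q.round(1))
E
```

```text
y ([278.0, 276.9], [261, 264, 35, 27, 770]) lid pt [ -3.4   0.3 138. ]
y ([276.5, 304.9], [260, 297, 34, 17, 569]) lid pt [ 32.1  -1.1 138. ]
t 15.85 rot [ 0.0012 -0.2493 -0.0001] shift [ 0.1195 -0.5043 -0.1537] |d| 0.541 ang 14.3
[0.5372 0.2038 0.3279]
([249.0, 239.8], [244, 236, 11, 9, 66]) [ -0.9   1.2 138. ]
([237.1, 245.5], [234, 239, 7, 17, 78]) [ 32.5   5.2 138. ]
```

The yellow tin is unchanged after the retreat. On to the blue tin.

Call:
drive_tool(
  increments="0 -0.06 0 0.01 -0.03 -0.01 1;0 -0.25 0 0.03 -0.15 -0.05 1;0 -0.25 0 0.12 -0.504 -0.154 1;0 -0.25 0 0.12 -0.504 -0.154 1;0 -0.25 0 0.12 -0.504 -0.154 1;0 -0.25 0 0.12 -0.504 -0.154 1;0 -0.25 0 0.12 -0.504 -0.154 1;0 -0.25 0 0.12 -0.504 -0.154 1;0 -0.25 0 0.12 -0.504 -0.154 1;0 -0.25 0 0.12 -0.504 -0.154 1;0 -0.25 0 0.12 -0.504 -0.154 1;0 -0.25 0 0.12 -0.504 -0.154 1",
)

```text
clock: 17.4
tcp_pos: [0.4191, -0.3166, 0.2496]
orientation: [0.706, -0.042, 0.706, 0.043]
wrist_force: [0.8, 0.1, 0.4]
finger_gap: 0.0852
```

```bash
python3 - <<'E'
from look import *
i,im=snap('wrist','pics/w7.png')
for b in blobs(im,*BLU,300): print(b,onz(i,b[0],.138))
go((0.4195,-0.318,0.102),frame(0.117,0))
E
```

```text
([276.4, 205.9], [259, 189, 36, 35, 968]) [ 0.4191 -0.3181  0.138 ]
t 17.45 rot [ 0.0033  0.0009 -0.001 ] shift [ 0.1479 -0.0018 -0.0001] |d| 0.148 ang 0.2
```

Call:
drive_tool(
  increments="0.003 0 0 0.03 -0.002 0 1;0.003 0 0 0.08 -0.002 0 1;0.003 0 0 0.13 -0.002 0 1;0.003 0 0 0.147 -0.002 0 1;0.003 0 0 0.148 -0.002 0 1;0.003 0 0 0.148 -0.002 0 0.3;0.003 0 0 0.148 -0.002 0 0.3;0.003 0 0 0.148 -0.002 0 0.3;0.003 0 0 0.148 -0.002 0 0.3;0.003 0 0 0.148 -0.002 0 0.3;0.003 0 0 0.148 -0.002 0 0.3",
  newtons=60,
)

```text
clock: 18.82
tcp_pos: [0.4203, -0.3202, 0.1038]
orientation: [0.707, -0.041, 0.704, 0.04]
wrist_force: [1.4, 1.7, 7.2]
finger_gap: 0.0673
```

Call:
drive_tool(
  increments="0 0 0 -0.02 0 0 0.3;0 0 0 -0.06 0 0 0.3;0 0 0 -0.11 0 0 0.3;0 0 0 -0.16 0 0 0.3;0 0 0 -0.21 0 0 0.3;0 0 0 -0.23 0 0 0.3;0 0 0 -0.23 0 0 0.3",
)

```text
clock: 19.7
tcp_pos: [0.4193, -0.3205, 0.3338]
orientation: [0.707, -0.042, 0.705, 0.04]
wrist_force: [0.5, 0.5, -2.0]
finger_gap: 0.0677
```

```bash
python3 - <<'E'
from chk import *
g=np.array([-0.5,0,103]);print(env.get_state()['tcp_pos'],env.get_state()['wrist_force'])
i,im=snap('wrist','pics/w8.png')
zt=env.get_state()['tcp_pos'][2]
for b in blobs(im,*BLU,300): print(b,onz(i,b[0],zt+.035))
for q in((-60,0,105),(-20,0,20)):
    p,r=tcp_for('b',q,g);print(p);go(p,r)
E
```

```text
[ 0.4193 -0.3205  0.3338] [ 0.5081  0.4705 -2.0381]
([279.8, 313.1], [243, 282, 75, 64, 3773]) [ 0.4182 -0.3192  0.3671]
[0.5685 0.0661 0.3061]
t 19.75 rot [-0.0018  0.4499  0.0003] shift [0.026  0.3663 0.193 ] |d| 0.415 ang 25.8
[0.5677 0.066  0.2122]
t 19.75 rot [-0.0018  0.4499  0.0003] shift [0.12   0.3664 0.192 ] |d| 0.431 ang 25.8
```

Call:
drive_tool(
  increments="0 0.03 0 0 0.03 0.01 0.3;0 0.08 0 0 0.08 0.03 0.3;0 0.15 0 0 0.135 0.06 0.3;0 0.22 0 0.005 0.19 0.09 0.3;0 0.29 0 0.01 0.245 0.12 0.3;0 0.36 0 0.015 0.3 0.15 0.3;0 0.42 0 0.02 0.34 0.18 0.3;-0.002 0.45 0 0.026 0.36 0.192 0.3;-0.002 0.45 0 0.026 0.366 0.193 0.3;-0.002 0.45 0 0.026 0.366 0.193 0.3;-0.002 0.45 0 0.026 0.366 0.193 0.3",
)

```text
clock: 21.12
tcp_pos: [0.568, 0.0648, 0.3073]
orientation: [0.532, -0.049, 0.845, 0.031]
wrist_force: [-0.0, 0.3, -1.7]
finger_gap: 0.0675
```

```bash
python3 - <<'E'
from fit import *
g=np.array([1,0,103]);tin_now('b',g)
p,r=tcp_for('b',(-19,0,20),g);go(p,r)
print(env.get_state()['joint_pos'])
E
```

```text
tin in seat mm [-62.5  -1.1 105.8] tilt err deg [ 0.05 -0.06  0.04] F seat [ 0.7  0.3 -1.5] t 21.125
t 21.12 rot [-0.0009  0.001  -0.0007] shift [0.0859 0.0012 0.0435] |d| 0.096 ang 0.1
[-0.0003  0.7537  0.8472  2.109  -0.05   -0.1049]
```

Call:
drive_tool(
  increments="0 0 0 0.02 0.001 0.005 0.3;0 0 0 0.045 0.001 0.02 0.3;0 0 0 0.07 0.001 0.036 0.3;0 0 0 0.084 0.001 0.043 0.3;0 0 0 0.086 0.001 0.0435 0.3;0 0 0 0.086 0.001 0.0435 0.3",
)

```text
clock: 21.88
tcp_pos: [0.5702, 0.067, 0.2112]
orientation: [0.532, -0.049, 0.845, 0.031]
wrist_force: [-1.2, 0.2, -2.2]
finger_gap: 0.0677
```

```bash
python3 -c "
from fit import *
tin_now('b',np.array([1,0,103]))"
```

```text
tin in seat mm [-18.7   0.7  20.2] tilt err deg [-0.   -0.04  0.03] F seat [-0.1  0.4 -2.5] t 21.875
```

Call:
drive_tool(
  increments="0 0 0 0.003 0 0 0.3;0 0 0 0.006 0 0 0.3;0 0 0 0.009 0 0 0.3;0 0 0 0.011 0 0 0.3;0 0 0 0.013 0 0 0.3;0 0 0 0.013 0 0 0.3;0 0 0 0.013 0 0 0.3",
)

```text
clock: 22.75
tcp_pos: [0.5647, 0.0667, 0.1984]
orientation: [0.531, -0.049, 0.845, 0.031]
wrist_force: [1.4, 0.4, 2.9]
finger_gap: 0.0676
```

```bash
python3 -c "
from fit import *
tin_now('b',np.array([1,0,103]))"
```

```text
tin in seat mm [-18.2   1.1   6.3] tilt err deg [-0.03  0.01  0.03] F seat [0.1 0.2 3.3] t 22.75
```

Call:
drive_tool(
  increments="0 0 0 0.002 -0.001 -0.002 0.3;0 0 0 0.004 -0.001 -0.002 0.3;0 0 0 0.006 -0.001 -0.002 0.3;0 0 0 0.008 -0.001 -0.002 0.3;0 0 0 0.01 -0.001 -0.002 0.3;0 0 0 0.011 -0.001 -0.002 0.3;0 0 0 0.011 -0.001 -0.002 0.3",
)

```text
clock: 23.62
tcp_pos: [0.5588, 0.0651, 0.1893]
orientation: [0.532, -0.049, 0.845, 0.032]
wrist_force: [3.9, 1.9, 4.2]
finger_gap: 0.0677
```

```bash
python3 -c "
from fit import *
tin_now('b',np.array([1,0,103]))"
```

```text
tin in seat mm [-19.5   0.3  -4.5] tilt err deg [-0.04 -0.09  0.05] F seat [1.9 1.4 5.6] t 23.625
```

Call:
drive_tool(
  increments="0 0 0 0 0 0.003 0.3;0 0 0 0 0 0.006 0.3;0 0 0 0 0 0.008 0.3;0 0 0 0 0 0.008 0.3;0 0 0 0 0 0.008 0.3",
)

```text
clock: 24.25
tcp_pos: [0.5649, 0.0654, 0.186]
orientation: [0.531, -0.05, 0.845, 0.031]
wrist_force: [2.3, 0.2, 6.2]
finger_gap: 0.0671
```

```bash
python3 -c "
from fit import *
tin_now('b',np.array([1,0,103]))"
```

```text
tin in seat mm [-12.9  -0.3  -4.8] tilt err deg [-0.02  0.07 -0.01] F seat [-0.6 -0.   6.6] t 24.25
```

Call:
drive_tool(
  increments="0 0 0 0 0 0.001 0.3;0 0 0 0 0 0.002 0.3;0 0 0 0 0 0.003 0.3;0 0 0 0 0 0.003 0.3",
)

```text
clock: 24.75
tcp_pos: [0.5676, 0.0656, 0.1848]
orientation: [0.531, -0.05, 0.845, 0.031]
wrist_force: [1.6, 0.8, 7.1]
finger_gap: 0.0677
```

```bash
python3 -c "
from fit import *
tin_now('b',np.array([1,0,103]));s=env.get_state();Rt=rot(s['orientation'])
print('tool F',Rt.inv().apply(s['wrist_force']),'T',Rt.inv().apply(s['ft_torque']))"
```

```text
tin in seat mm [-9.9 -0.4 -4.8] tilt err deg [-0.02  0.08 -0.02] F seat [-1.6  0.6  7.1] t 24.75
tool F [-7.1053  0.5806 -1.5701] T [-0.0208 -0.1019 -0.0285]
```

Free so far. I'll continue in small steps until the rails are felt.

Call:
drive_tool(
  increments="0 0 0 0 0 0.001 0.3;0 0 0 0 0 0.002 0.3;0 0 0 0 0 0.003 0.3;0 0 0 0 0 0.003 0.3",
)

```text
clock: 25.25
tcp_pos: [0.5686, 0.0657, 0.1844]
orientation: [0.529, -0.05, 0.846, 0.031]
wrist_force: [-2.6, -1.0, 11.0]
finger_gap: 0.0674
```

```bash
python3 -c "
from fit import *
tin_now('b',np.array([1,0,103]))"
```

```text
tin in seat mm [-9.2 -0.4 -4.7] tilt err deg [-0.04  0.28 -0.03] F seat [-7.2 -0.7  8.8] t 25.25
```

Call:
drive_tool(
  increments="0 0 0 0 0 0.001 0.3;0 0 0 0 0 0.002 0.3;0 0 0 0 0 0.002 0.3;0 0 0 0 0 0.002 0.3",
)

```text
clock: 25.75
tcp_pos: [0.5688, 0.0656, 0.1843]
orientation: [0.528, -0.05, 0.847, 0.031]
wrist_force: [-8.6, -2.7, 13.3]
finger_gap: 0.0671
```

```bash
python3 -c "
from fit import *
tin_now('b',np.array([1,0,103]));s=env.get_state();Rt=rot(s['orientation'])
print('tool F',Rt.inv().apply(s['wrist_force']),'T',Rt.inv().apply(s['ft_torque']))"
```

```text
tin in seat mm [-9.4 -0.5 -4.7] tilt err deg [-0.06  0.47 -0.03] F seat [-13.7  -1.7   8.2] t 25.75
tool F [ -8.0884  -1.6909 -13.8051] T [-0.2535  2.1173 -0.0599]
```

```bash
python3 -c "
from chk import *
chk('b',BLU,'pics/w9.png')
for f in ['pics/w4.png']:
  pass
"
```

```text
b ([279.8, 312.9], [243, 281, 75, 64, 3781]) lid pt [-12.3   0.8 138. ]
```

Call:
drive_tool(
  increments="0 0 0 0 0 -0.005 0.3;0 0 0 0.001 0 -0.006 0.3;0 0 0 0.003 0 -0.006 0.3;0 0 0 0.004 0 -0.006 0.3;0 0 0 0.004 0 -0.006 0.3;0 0 0 0.004 0 -0.004 0.3;0 0 0 0.004 0 -0.003 0.3;0 0 0 0.004 0 -0.002 0.3;0 0 0 0.004 0 -0.002 0.3",
)

```text
clock: 26.92
tcp_pos: [0.5671, 0.0654, 0.1811]
orientation: [0.53, -0.05, 0.846, 0.031]
wrist_force: [-2.3, -1.1, 12.3]
finger_gap: 0.0677
```

```bash
python3 -c "
from fit import *
tin_now('b',np.array([1,0,103]));s=env.get_state();Rt=rot(s['orientation'])
print('tool F',Rt.inv().apply(s['wrist_force']),'T',Rt.inv().apply(s['ft_torque']))
i=info('wrist')
for b in blobs(cv2.imread('pics/w9.png'),*BLU,15): print(b)
c,Rs,_=pts(np.load('seat.npy'),'b')
for x in(.0225,.041): print(proj(i,c+Rs.apply([x,.016,.142])))"
```

```text
tin in seat mm [-9.1 -0.6 -8.4] tilt err deg [-0.03  0.24 -0.04] F seat [-7.5 -0.8 10. ] t 26.925
tool F [-10.0014  -0.8321  -7.5128] T [-0.1277  1.067  -0.0773]
([307.1, 199.2], [291, 187, 39, 39, 300])
([279.8, 312.9], [243, 281, 75, 64, 3781])
([248.6, 366.1], [246, 364, 7, 5, 30])
([303.8, 367.8], [301, 366, 6, 4, 19])
([276.2, 371.4], [265, 369, 22, 6, 92])
[317.1992 397.5288]
[315.4721 430.1006]
```

The contact point is the same 4 mm deeper, so it's the rails, not the keeper. The tin is probably a degree or two too upright against them, as yellow was, which settled 2-3 mm back on release. I'll lay it back a little while raising it.

Call:
drive_tool(
  increments="0 0.01 0 0 0 0 0.3;0 0.02 0 0 0 0 0.3;0 0.03 0 -0.001 0 0.001 0.3;0 0.03 0 -0.003 0 0.001 0.3;0 0.03 0 -0.004 0 0.001 0.3;0 0.03 0 -0.004 0 0.001 0.3",
)

```text
clock: 27.68
tcp_pos: [0.569, 0.0645, 0.183]
orientation: [0.515, -0.051, 0.855, 0.03]
wrist_force: [-4.9, -5.7, 4.7]
finger_gap: 0.0672
```

```bash
python3 -c "
from chk import *
tin_now('b',np.array([1,0,103]));s=env.get_state();Rt=rot(s['orientation'])
print('tool F',Rt.inv().apply(s['wrist_force']),'T',Rt.inv().apply(s['ft_torque']))"
```

```text
tin in seat mm [-11.7  -1.9  -5.7] tilt err deg [ 0.01  2.14 -0.13] F seat [-7.  -5.   1.9] t 27.675
tool F [-1.5932 -5.0524 -7.0514] T [-0.0848  0.968  -0.8368]
```

Call:
drive_tool(
  increments="0 0 0 0 -0.001 -0.001 0.3;0 0 0 0 -0.0015 -0.0015 0.3;0 0 0 0 -0.0015 -0.0015 0.3",
)

```text
clock: 28.05
tcp_pos: [0.5694, 0.0643, 0.1838]
orientation: [0.517, -0.05, 0.854, 0.03]
wrist_force: [-0.1, -1.0, 5.9]
finger_gap: 0.0674
```

```bash
python3 -c "
from chk import *
tin_now('b',np.array([1,0,103]));s=env.get_state();Rt=rot(s['orientation'])
print('tool F',Rt.inv().apply(s['wrist_force']),'T',Rt.inv().apply(s['ft_torque']))
i,im=snap('wrist','pics/w10.png');c,Rs,_=pts(np.load('seat.npy'),'b');n=Rs.apply([0,0,1])
b=max(blobs(im,*BLU,300),key=lambda b:b[1][4])
for zl in(.132,.138):
    o,d=ray(i,b[0]);p=o+d*((c+n*zl-o)@n)/(d@n);print(b,(Rs.inv().apply(p-c)*1e3).round(1))"
```

```text
tin in seat mm [-11.2  -1.9  -4.8] tilt err deg [-0.02  1.87 -0.  ] F seat [-2.8 -1.   5.2] t 28.05
tool F [-5.1373 -0.9996 -2.9303] T [-0.0131  0.1996  0.0263]
([279.8, 313.1], [243, 282, 75, 64, 3766]) [ -6.4  -0.7 132. ]
([279.8, 313.1], [243, 282, 75, 64, 3766]) [-10.7  -0.7 138. ]
```

Call:
drive_tool(
  increments="0 0 0 -0.001 0 0.001 0.3;0 0 0 -0.002 0 0.001 0.3;0 0 0 -0.003 0 0.001 0.3;0 0 0 -0.003 0 0.001 0.3",
  newtons=25,
)

```text
clock: 28.6
tcp_pos: [0.5711, 0.0642, 0.1858]
orientation: [0.517, -0.05, 0.854, 0.03]
wrist_force: [-4.2, -3.6, 6.0]
finger_gap: 0.0674
```

Call:
drive_tool(
  increments="0 0 0 0 0 0 0.85;0 0 0 0 0 0 0.88;0 0 0 0 0 0 0.92;0 0 0 0 0 0 0.96;0 0 0 0 0 0 1;0 0 0 0 0 0 1;0 0 0 0 0 0 1;0 0 0 0 0 0 1",
)

```text
clock: 29.6
tcp_pos: [0.5727, 0.0651, 0.1855]
orientation: [0.518, -0.05, 0.853, 0.031]
wrist_force: [0.7, -0.2, -0.1]
finger_gap: 0.0855
```

```bash
python3 -c "
from chk import *
tin_now('b',np.array([1,0,103]));chk('b',BLU,'pics/w11.png')"
```

```text
tin in seat mm [-8.8 -1.4 -1.9] tilt err deg [-0.03  1.75  0.03] F seat [ 0.7 -0.3  0.2] t 29.6
b ([305.0, 204.7], [288, 193, 39, 35, 285]) lid pt [-52.2   8.8 138. ]
b ([277.8, 318.1], [239, 285, 78, 67, 4116]) lid pt [ -4.   -1.1 138. ]
b ([278.0, 370.1], [243, 368, 70, 8, 285]) lid pt [ 22.5  -1.  138. ]
```

Blue settled with its dot at x=-4.0, in line with its keeper. Backing off and checking both from a distance.

Call:
drive_tool(
  increments="0 0 0 -0.005 0 0 1;0 0 0 -0.015 0 0 1;0 0 0 -0.03 0 0 1;0 0 0 -0.05 0 0 1;0 -0.05 0 -0.07 0 -0.02 1;0 -0.15 0 -0.1 0.02 -0.06 1;0 -0.25 0 -0.12 0.05 -0.1 1;0 -0.35 0 -0.13 0.07 -0.14 1;0 -0.45 0 -0.13 0.07 -0.18 1;0 -0.47 0 -0.13 0.07 -0.2 1;0 -0.47 0 -0.13 0.07 -0.2 1",
)

```text
clock: 31.02
tcp_pos: [0.4464, 0.1208, 0.3957]
orientation: [0.704, -0.042, 0.707, 0.042]
wrist_force: [0.9, -1.6, -0.2]
finger_gap: 0.0851
```

```bash
python3 - <<'E'
from chk import *
print(env.get_state()['tcp_pos'])
chk('y',YEL,'pics/w12.png');chk('b',BLU,'pics/w12b.png')
i=info('wrist');np.savez('w12.npz',**i);im=cv2.imread('pics/w12b.png')
a=im[120:420,150:420]
s,si=snap('side','pics/s12.png');v=np.load('seat.npy')
# predicted silhouette centre line ends & lid/bottom points for a nominal seated tin
for st in 'yb':
    c,Rs,_=pts(v,st)
    for nm,j in(('w',i),('s',s)):
        print(st,nm,'bottom',proj(j,c).round(1),'top',proj(j,c+Rs.apply([0,0,.138])).round(1),'strip-lvl',proj(j,c+Rs.apply([-.0325,0,0])).round(1))
b=cv2.resize(si[185:310,215:320],None,fx=3.3,fy=3.3,interpolation=cv2.INTER_CUBIC)
a=cv2.resize(a,None,fx=1.55,fy=1.55,interpolation=cv2.INTER_CUBIC)
h=max(a.shape[0],b.shape[0]);P_=lambda q:cv2.copyMakeBorder(q,0,h-q.shape[0],0,0,0)
cv2.imwrite('pics/v12.png',np.hstack([P_(a),P_(b)]));print(a.shape,b.shape)
E
```

```text
[0.4464 0.1208 0.3957]
y ([337.6, 296.0], [325, 289, 26, 15, 300]) lid pt [ -4.1   0.2 138. ]
y ([333.2, 310.9], [321, 307, 26, 9, 229]) lid pt [ 33.2  -0.6 138. ]
b ([221.1, 296.0], [209, 290, 25, 14, 281]) lid pt [ -4.6  -0.7 138. ]
b ([224.5, 311.4], [212, 307, 26, 9, 206]) lid pt [ 33.7  -1.4 138. ]
y w bottom [325.5 216.9] top [337.8 298.4] strip-lvl [327.9 201.3]
y s bottom [272.7 277.6] top [248.7 239.6] strip-lvl [283.9 273.4]
b w bottom [234.2 216.9] top [222.1 298.4] strip-lvl [231.9 201.3]
b s bottom [272.5 245.6] top [250.3 209.1] strip-lvl [282.8 241.5]
(465, 418, 3) (412, 346, 3)
```

View pics/v12.png

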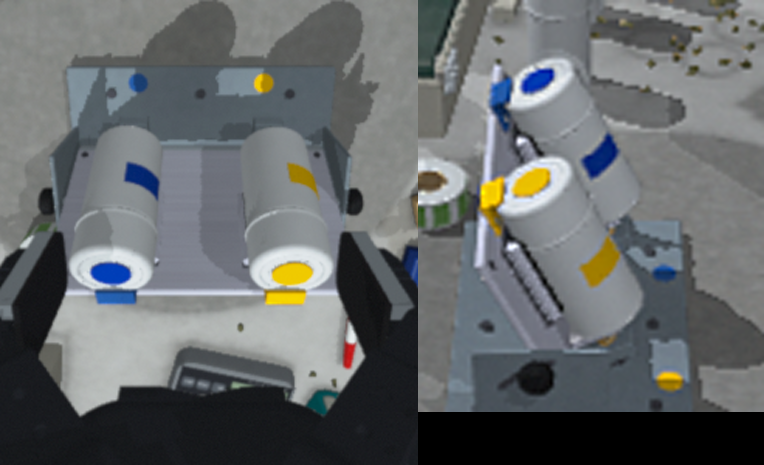

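Both tins look seated, lids under their keepers and close to parallel with the rails. I'll measure the tilt from the bottom rims to check.

```bash
python3 - <<'E'
from chk import *
i=dict(np.load('w12.npz'));im=cv2.imread('pics/w12b.png');v=np.load('seat.npy')
hs=cv2.cvtColor(im,cv2.COLOR_BGR2HSV)
for st,u in(('y',328),('b',232)):
    c,Rs,_=pts(v,st)
    print(st,[tuple(hs[r,u]) for r in range(196,209)])
    g=cv2.cvtColor(im,cv2.COLOR_BGR2GRAY)[190:215,u-3:u+4].mean(1);k=np.argmax(np.diff(g));print('edge row',190+k+.5)
    t=np.linspace(0,2*np.pi,181)
    for xb in(-8,-4,0,4):
        rim=np.array([proj(i,c+Rs.apply([xb/1e3+.0325*np.cos(a),.0325*np.sin(a),0])) for a in t]);print(xb,'top row',rim[:,1].min().round(1),end=' ')
    print()
E
```

```text
y [(np.uint8(102), np.uint8(45), np.uint8(96)), (np.uint8(103), np.uint8(43), np.uint8(96)), (np.uint8(102), np.uint8(45), np.uint8(97)), (np.uint8(102), np.uint8(44), np.uint8(99)), (np.uint8(101), np.uint8(41), np.uint8(105)), (np.uint8(101), np.uint8(33), np.uint8(108)), (np.uint8(101), np.uint8(21), np.uint8(132)), (np.uint8(98), np.uint8(14), np.uint8(141)), (np.uint8(101), np.uint8(14), np.uint8(143)), (np.uint8(101), np.uint8(14), np.uint8(143)), (np.uint8(99), np.uint8(13), np.uint8(142)), (np.uint8(98), np.uint8(14), np.uint8(142)), (np.uint8(98), np.uint8(14), np.uint8(142))]
edge row 201.5
-8 top row 197.2 -4 top row 199.3 0 top row 201.3 4 top row 203.3 
b [(np.uint8(105), np.uint8(47), np.uint8(97)), (np.uint8(101), np.uint8(43), np.uint8(94)), (np.uint8(103), np.uint8(43), np.uint8(95)), (np.uint8(101), np.uint8(42), np.uint8(97)), (np.uint8(105), np.uint8(34), np.uint8(106)), (np.uint8(100), np.uint8(18), np.uint8(131)), (np.uint8(100), np.uint8(16), np.uint8(143)), (np.uint8(100), np.uint8(16), np.uint8(144)), (np.uint8(101), np.uint8(14), np.uint8(144)), (np.uint8(101), np.uint8(14), np.uint8(144)), (np.uint8(101), np.uint8(14), np.uint8(145)), (np.uint8(107), np.uint8(16), np.uint8(146)), (np.uint8(101), np.uint8(14), np.uint8(145))]
edge row 200.5
-8 top row 197.2 -4 top row 199.3 0 top row 201.3 4 top row 203.3
```

Tilts come out about 1-2° under my fitted bed angle for both tins, which is inside what this camera can resolve. To be sure each is flush on its rails, I'll give each a very light push mid-rail with shut fingers.

```bash
python3 - <<'E'
from fit import *
v=np.load('seat.npy');F=frame(v[3],0)
for st,y in(('y',0.0),('b',-.001)):
    c,Rs,_=pts(v,st);p=c+Rs.apply([-.036,y,.08])-F.apply([0,0,.011]);q=p-F.apply([0,0,.03])
    print(st,p,q);go(q,F)
E
```

```text
y [0.5081 0.1999 0.1801] [0.4783 0.1964 0.1801]
t 31.18 rot [ 0.     -0.0098 -0.0007] shift [0.212  0.0716 0.0404] |d| 0.227 ang 0.6
b [0.5245 0.0599 0.1801] [0.4948 0.0564 0.1801]
t 31.18 rot [ 0.     -0.0098 -0.0007] shift [ 0.2119 -0.0694  0.0404] |d| 0.227 ang 0.6
```

Call:
drive_tool(
  increments="0 -0.01 0 0.02 0.03 0 0;0 -0.01 0 0.08 0.072 0 0;0 -0.01 0 0.13 0.072 0.02 0;0 -0.01 0 0.18 0.072 0.04 0;0 -0.01 0 0.212 0.072 0.04 0;0 -0.01 0 0.212 0.072 0.04 0;0 -0.01 0 0.212 0.072 0.04 0;0 -0.01 0 0.212 0.072 0.05 0;0 -0.01 0 0.212 0.072 0.056 0;0 -0.01 0 0.212 0.072 0.06 0;0 -0.01 0 0.212 0.072 0.06 0",
)

```text
clock: 32.55
tcp_pos: [0.4974, 0.1992, 0.1808]
orientation: [0.706, -0.041, 0.705, 0.042]
wrist_force: [0.1, -0.8, -0.4]
finger_gap: -0.0001
```

Call:
drive_tool(
  increments="0 0 0 0 0 0.002 0;0 0 0 0 0 0.004 0;0 0 0 0 0 0.006 0;0 0 0 0 0 0.006 0",
)

```text
clock: 33.05
tcp_pos: [0.503, 0.1999, 0.1806]
orientation: [0.706, -0.041, 0.706, 0.042]
wrist_force: [0.3, -1.1, -0.5]
finger_gap: 0.0003
```

```bash
python3 - <<'E'
from fit import *
v=np.load('seat.npy');F=frame(v[3],0);c,Rs,_=pts(v,'y');s=env.get_state()
print('to contact',F.inv().apply(c+Rs.apply([-.036,0,.08])-F.apply([0,0,.011])-s['tcp_pos']),'F',F.inv().apply(s['wrist_force']))
E
```

```text
to contact [ 0.0004 -0.0005  0.005 ] F [ 0.5054 -1.1289  0.1483]
```

Call:
drive_tool(
  increments="0 0 0 0 0 0.001 0;0 0 0 0 0 0.002 0;0 0 0 0 0 0.003 0;0 0 0 0 0 0.004 0;0 0 0 0 0 0.004 0",
)

```text
clock: 33.67
tcp_pos: [0.507, 0.2004, 0.1806]
orientation: [0.706, -0.041, 0.706, 0.042]
wrist_force: [0.4, -0.2, -0.2]
finger_gap: 0.0001
```

Call:
drive_tool(
  increments="0 0 0 0 0 0.001 0;0 0 0 0 0 0.002 0;0 0 0 0 0 0.002 0",
)

```text
clock: 34.05
tcp_pos: [0.509, 0.2006, 0.1806]
orientation: [0.706, -0.041, 0.706, 0.042]
wrist_force: [-0.9, -0.4, -0.1]
finger_gap: 0.0004
```

Call:
drive_tool(
  increments="0 0 0 0 0 0.001 0;0 0 0 0 0 0.002 0;0 0 0 0 0 0.002 0",
)

```text
clock: 34.42
tcp_pos: [0.511, 0.2008, 0.1806]
orientation: [0.706, -0.041, 0.706, 0.042]
wrist_force: [0.5, -0.7, 0.2]
finger_gap: -0.0003
```

Call:
drive_tool(
  increments="0 0 0 0 0 0.001 0;0 0 0 0 0 0.002 0;0 0 0 0 0 0.002 0",
)

```text
clock: 34.8
tcp_pos: [0.5123, 0.201, 0.1804]
orientation: [0.706, -0.041, 0.706, 0.042]
wrist_force: [-1.8, -0.1, 0.2]
finger_gap: 0.0
```

Call:
drive_tool(
  increments="0 0 0 0 0 0.001 0;0 0 0 0 0 0.0015 0;0 0 0 0 0 0.0015 0",
)

```text
clock: 35.17
tcp_pos: [0.5128, 0.2006, 0.1803]
orientation: [0.705, -0.042, 0.707, 0.041]
wrist_force: [-5.2, -2.4, 2.7]
finger_gap: 0.0
```

The tin is firm: force rose to 5 N with only 0.5 mm of motion, so yellow is on its rails. Same check for blue.

Call:
drive_tool(
  increments="0 0 0 0 0 -0.01 0;0 0 0 0 0 -0.03 0;0 0 0 0 -0.05 -0.035 0;0 0 0 0 -0.1 -0.035 0;0 0 0 0 -0.141 -0.035 0;0 0 0 0 -0.141 -0.03 0;0 0 0 0 -0.141 -0.015 0;0 0 0 0 -0.141 -0.008 0;0 0 0 0 -0.141 -0.006 0;0 0 0 0 -0.141 -0.006 0",
)

```text
clock: 36.42
tcp_pos: [0.5248, 0.0612, 0.1803]
orientation: [0.706, -0.042, 0.706, 0.042]
wrist_force: [0.1, -0.7, 0.8]
finger_gap: 0.0
```

Call:
drive_tool(
  increments="0 0 0 0 0 0.001 0;0 0 0 0 0 0.002 0;0 0 0 0 0 0.002 0",
)

```text
clock: 36.8
tcp_pos: [0.5269, 0.0607, 0.1806]
orientation: [0.706, -0.041, 0.705, 0.042]
wrist_force: [-0.3, -0.5, 0.9]
finger_gap: 0.0001
```

```bash
python3 - <<'E'
from fit import *
v=np.load('seat.npy');F=frame(v[3],0);c,Rs,_=pts(v,'b');s=env.get_state()
print('to contact',F.inv().apply(c+Rs.apply([-.036,-.001,.08])-F.apply([0,0,.011])-s['tcp_pos']),'F',F.inv().apply(s['wrist_force']))
E
```

```text
to contact [ 0.0004 -0.0005 -0.0024] F [-0.9354 -0.4732 -0.3816]
```

Call:
drive_tool(
  increments="0 0 0 0 0 0.001 0;0 0 0 0 0 0.0015 0;0 0 0 0 0 0.0015 0",
)

```text
clock: 37.17
tcp_pos: [0.5275, 0.0608, 0.1804]
orientation: [0.706, -0.041, 0.706, 0.042]
wrist_force: [-5.2, -1.4, 1.6]
finger_gap: -0.0005
```

Call:
drive_tool(
  increments="0 0 0 0 0 0.001 0;0 0 0 0 0 0.0015 0;0 0 0 0 0 0.0015 0",
)

```text
clock: 37.55
tcp_pos: [0.5277, 0.0608, 0.1801]
orientation: [0.705, -0.041, 0.707, 0.041]
wrist_force: [-7.5, -1.8, 3.6]
finger_gap: 0.0001
```

Blue is firm too: 7.5 N, no motion. Backing off, a last check, then hand in.

Call:
drive_tool(
  increments="0 0 0 0 0 -0.01 0;0 0 0 -0.01 0 -0.04 0;0 0 0 -0.06 0 -0.06 0;0 0 0 -0.12 0.03 -0.08 0;0 0 0 -0.18 0.06 -0.08 0.5;0 0 0 -0.21 0.06 -0.08 1;0 0 0 -0.21 0.06 -0.08 1;0 0 0 -0.21 0.06 -0.08 1",
)

```text
clock: 38.55
tcp_pos: [0.4435, 0.1111, 0.3899]
orientation: [0.706, -0.041, 0.705, 0.042]
wrist_force: [0.3, -0.3, -0.9]
finger_gap: 0.0722
```

```bash
python3 - <<'E'
from chk import *
chk('y',YEL,'pics/w13.png');chk('b',BLU,'pics/w13b.png');i=info('wrist')
im=cv2.imread('pics/w13b.png');g=cv2.cvtColor(im,cv2.COLOR_BGR2GRAY);v=np.load('seat.npy')
for st in 'yb':
    c,Rs,_=pts(v,st);q=np.array([[proj(i,c+Rs.apply([xb/1e3+.0325*np.cos(a),.0325*np.sin(a),0])) for a in np.linspace(0,6.28,181)] for xb in(-4,0)])
    k=q[1,:,1].argmin();u=int(q[1,k,0]);r0=int(q[1,k,1]);p=g[r0-12:r0+12,u-3:u+4].mean(1);e=r0-12+np.argmax(np.diff(p))+.5
    r=q[:,:,1].min(1);print(st,'bottom x mm',round(-4+4*(e-r[0])/(r[1]-r[0]),1))
print(env.get_state()['clock'],env.get_state()['wrist_force'],job.hand_in())
E
```

```text
y ([343.5, 301.0], [333, 294, 21, 14, 236]) lid pt [ -3.1  -2.6 138. ]
y ([340.9, 314.9], [328, 311, 28, 9, 237]) lid pt [ 32.5  -0.7 138. ]
b ([228.4, 301.2], [216, 295, 26, 14, 280]) lid pt [ -4.9  -0.7 138. ]
b ([231.2, 316.3], [219, 312, 26, 9, 197]) lid pt [ 33.8  -1.6 138. ]
y bottom x mm -0.9
b bottom x mm -1.0
the job is handed in; nothing more can be done
38.65 [-0.3381 -0.4041 -0.5453] None
```

I loaded both tins and handed the job in at 38.7 s: the yellow-dot tin is in the yellow station and the blue-dot tin in the blue one. Each was set on its foot, pressed down the slope, passed under its keeper, laid on the rails and released. I did not touch the plain tins, the label roll or the date stamp. There is no verdict yet.

**What the last checks showed**
- **Seating:** the last pictures put both lids under their keepers. Lid centres were about 3 mm (yellow) and 5 mm (blue) short of nominal depth, and the bottoms about 1 mm.
- **Rails:** I pushed each tin lightly mid-rail with shut fingers. Yellow was firm at 5 N with 0.5 mm of movement, and blue at 7.5 N with practically none.
- **Clear of the robot:** the gripper was well away from the jig and the wrist force was near zero at hand-in.

**What disagreed or stayed unsure**
- **Rail contact:** by arm position I felt the rails at about -7 mm (yellow) and -9 mm (blue), outside the stated -4 to +4 mm. Both lids settled 2 to 5 mm deeper on release.
- **Tilt:** the tins look 1 to 2° more upright than my fitted bed angle of 25.7°. The pictures can't settle which is right.
- **Yellow sideways reading:** the last reading was -2.6 mm, against +0.2 mm before the push. The dot looked narrower, so a finger was probably hiding part of it, but I handed in without a clear second look.
- **Foot travel:** I could not measure it directly. I only inferred it from the lids sitting under the keepers.

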